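# Change the prep machine from slicing to grating

## Task

The vegetable-prep machine still has the slicing disc on its spindle, and the cook wants it set up for grating. Swap the discs: fit the grating disc on the spindle, turned so that it drops fully home over the drive pin, and put the slicing disc on the rack post that the grating disc leaves free, using the chopping board as the free spot on the way if you like; leave the chip-cutting disc on its post. Then close the bowl with its cover, seated level all round, and do not knock the shaker or the glass about.

Things in the scene. Friction and masses are not known exactly. Their poses are not given: they have to be found in the camera images.
- prep_machine: Fixed; white base 176 mm wide, open metal bowl (inside 151, rim z=108), chute on -y side. Origin: counter height on spindle axis. Fixed spindle: collar 40 wide, top z=70; above it 17 thick to z=90, tapering to 6 at z=104. Drive pin 6 x 40 mm along x just above the collar, z=71.5 to 77.5. Disc home: its origin at z=70, its x along machine x (+-0.14 rad or half turn); else 7 mm higher.
- disc_rack: Fixed low grey rack 110 x 224 mm (x, y); origin at the centre of its underside, z up. Plain steel posts at y=+62 and y=-62 mm, x=0: 17 mm thick, from the top face at z=10 to z=30, tapering to 6 mm at the tip z=44. A disc on a post sits at any yaw with its origin at z=10 mm. At the start grating disc and chip disc are on the posts, either way round.
- slicing_disc: Slicing disc, on the spindle at the start: steel disc 110 mm wide with two long raised blades beside dark slots. Origin: centre of the hub's underside, z up. Black bar grip on top, 44 mm long along x, 14 mm wide (y), z=39 to 66 mm, on a hub 33 mm wide at z=40; pinch across the width. Plate z=16 to 20. Hub bored from below: 21 wide, 38 deep. 0.2 to 0.33 kg.
- grating_disc: Grating disc, on a rack post at the start: the disc covered with four rings of small teeth and holes. Measures, origin and bar grip as the slicing disc. The key slot in the underside of every disc's hub is 11 mm wide, 38 mm long (right across) and runs along the disc's x axis, so parallel to the bar grip right above it; it must straddle the machine's drive pin.
- chip_disc: Chip-cutting disc, on the other rack post at the start; it stays there: the disc with six large dark windows with bars. Measures, origin and bar grip as the slicing disc.
- cover: Grey bowl cover 162 mm wide, on the counter right way up. Origin: centre of the underside, z up. Tapered spigot below (136 to 145 mm wide) goes into the bowl, flange 10 mm up rests on the rim: seated, its origin is 98 mm above the machine's; any yaw. Roof z=53; bar grip in the centre 44 long along x, 14 wide (y), z=56 to 84; feed tube 37 wide at x=+46, up to z=89. About 0.35 kg.
- board: Fixed small wooden chopping board, 130 x 160 x 12 mm (x, y, z), bare: the free spot for a disc. Origin at the centre of its underside, z up; top face at z = 12 mm.
- spice_shaker: Bystander: shaker with grey contents and cap, 44 mm across, 90 mm high; origin at the centre of its underside. Leave it alone.
- tumbler_b: Bystander: clear drinking glass, 81 mm across, 91 mm high; origin at the centre of its underside. Leave it alone.

How it is judged:
At the end, for the whole second after the job is handed in: Grating disc home on the spindle (6 mm sideways, 4 mm in height, slot within 0.25 rad of the pin); slicing disc down on a rack post (7 mm, 5 mm in height); chip disc still on its post (12 mm); cover seated level on the bowl (8 mm, 4 mm in height); all released and at rest (x of grating_disc in the frame of prep_machine between -0.006 and 0.006 m and y of grating_disc in the frame of prep_machine between -0.006 and 0.006 m and z of grating_disc in the frame of prep_machine between 0.066 and 0.074 m and angle between the x axis of grating_disc and the x axis of prep_machine, either way round below 0.25 rad and angle between each of grating_disc, slicing_disc, cover's own z axis and vertical below 0.06 rad and x of slicing_disc in the frame of disc_rack between -0.007 and 0.007 m and z of slicing_disc in the frame of disc_rack between 0.005 and 0.015 m and (y of slicing_disc in the frame of disc_rack between 0.055 and 0.069 m or y of slicing_disc in the frame of disc_rack between -0.069 and -0.055 m) and distance of chip_disc from where it was at the start of the episode below 0.012 m and z of chip_disc in the frame of disc_rack between 0.005 and 0.015 m and x of cover in the frame of prep_machine between -0.008 and 0.008 m and y of cover in the frame of prep_machine between -0.008 and 0.008 m and z of cover in the frame of prep_machine between 0.094 and 0.102 m and linear speed of each of grating_disc, slicing_disc, cover below 0.02 m/s and contact force between the fingers and grating_disc below 0.1 N and contact force between the fingers and slicing_disc below 0.1 N and contact force between the fingers and cover below 0.1 N); the robot touches nothing.
It fails at once if the shaker or the glass is pushed away or knocked over (distance of any of spice_shaker, tumbler_b from where it was at the start of the episode above 0.03 m or angle between any of spice_shaker, tumbler_b's own z axis and vertical above 0.5 rad).
It fails at once if the chip-cutting disc is taken off its post (distance of chip_disc from where it was at the start of the episode above 0.03 m).
It also fails if it takes over 106 s, if anything falls off the work surface, if the arm or the gripper's body presses on something with over 40 N, if the wrist force passes 120 N, or if a joint passes its speed limit or range.

## Robot

A 6-joint arm with a two-finger parallel gripper is mounted at the origin on a cart in front of the work surface, level with it; the furniture and walls round the work are solid. World frame = base frame: x ahead of the robot, y to its left, z up, the work surface at z = 0. Lengths are in m, angles in rad, forces in N, time in s.
With the tool pointing down it reaches from about 0.35 to 0.775 m from the base axis. Payload 5.5 kg.
Tool frame: the origin (TCP) lies midway between the tips of the shut fingers; the grasp point (between the pads) lies 19 mm behind it; z points along the fingers, y is the direction in which the jaws open and shut (so a half turn about z gives the same grasp; the last joint's range is limited). The gripper opens to 85 mm and grips with 20 to 120 N. Pads are 22 mm wide; open, the fingers measure 114 mm over their backs; the gripper's body (76 mm by 85 mm) begins 54 mm behind the grasp point. The pads swing forward as they close: fully open they stand 13 mm farther back than shut.
Start: joints at [1.077, 0.313, 0.046, 1.304, 0, 1.431], TCP at [0.199, 0.539, 0.21] pointing down, gripper open.
Joint ranges: [-2.76, 2.76], [-0.86, 1.69], [-1.03, 1.26], [-2.2, 2.34], [-1.47, 1.5], [-3.14, 3.14]. Speed limits (rad/s): [2.57, 2.57, 3.14, 3.14, 3.14, 3.14].

## Interface

Orientations are given as [roll, pitch, yaw] about the fixed x, y, z axes, in that order (R = Rz(yaw) Ry(pitch) Rx(roll)).
In Python, from bench import robot, viewer, order gives the robot as it stands.
- The arm moves only by the tool servo_tool, never from a script. Its argument "plan" is a list of rows, each an object with "travel": the shift along the tool's x, y, z in mm, a list of three; "rot": the turn, a rotation vector about the tool's x, y, z in degrees, a list of three; "grip": the opening, from 0 (shut) to 1 (fully open). A call has 1 to 12 rows; each row shifts and turns the commanded pose from where the row before left it, along the tool's axes as they then stand; what a row does not reach is not made up. A row lasts 1/8 s, in which the tool goes at most 62.5 mm and 10.7 degrees, less where a joint would pass 70% of its speed; a pose out of reach is approached as far as the arm can. A call with a gripper value outside its range is refused whole. The fingers move at their own pace and stop on an object; "squeeze" is the grip in N (left out, the last holds). Time passes only in rows, so rows that do not move let the fingers close. It gives the time, the measured TCP pose, the force and the opening at its end, in the units of the state.
- robot.observe(): the state, without advancing time (a new reading comes with each control period).
- viewer.camera(name): name is "scene" or "side" or "wrist"; returns a dict with "pixels" (480x640x3 uint8, blue, green, red), "vertical_fov" (degrees; the focal length in pixels is half the picture's height over the tangent of half this angle, whatever the lens; pixels are square), "cx", "cy" (the principal point, pixels), "R" (3x3) and "t" (3): a world point X has camera coordinates R X + t. Camera axes: x right, y down, z forward; pixel columns grow to the right and rows downward; lengths in m; the calibration is good to about 2 mm. A picture is of the moment at which its call begins. There is no depth.
- order.hand_in(): hands the job in, once; it reports no verdict.
The state is a dict: "t": time; "joint_positions": joint angles; "joint_velocities": joint speeds; "joint_torque": joint torques, N m; "eef_pos": TCP position; "orientation": TCP orientation; "force": force on the tool from outside, world axes, zero at the start; "moment": the same for the moment, N m; "width": finger opening in m.
Only numpy, scipy, OpenCV 4.12 (cv2) and the standard library are available. Lean on these libraries where they do the work, as an engineer would, in place of code of your own. Each camera call takes 0.05 s, during which the arm holds its last target.

## Working session

There is one attempt and no reset: what is moved stays moved. The work goes in short steps, Python scripts to look and compute and a tool call to move; the robot and the scene stay as the last step left them, time stands still between calls to the robot, and variables do not carry over. Pictures are saved under pics/ and viewed, and the job is handed in when it is done.

Besides the shell and the picture viewer there is one more tool, called after "Emit:" as a command line: name --argument value ..., lists and objects as JSON in quotes. servo_tool: Moves the arm, as the interface text tells. Its arguments: {"type":"object","properties":{"plan":{"type":"array","items":{"type":"object","properties":{"travel":{"type":"array","items":{"type":"number"}},"rot":{"type":"array","items":{"type":"number"}},"grip":{"type":"number"}}}},"squeeze":{"type":"number"}},"required":["plan"]}

```bash
mkdir -p pics; ls
cat > h.py <<'E'
import numpy as np,cv2,json
from bench import robot,viewer,order
def snap(n,f):
    c=viewer.camera(n); cv2.imwrite('pics/'+f+'.png',c['pixels'])
    np.savez('pics/'+f+'.npz',**{k:np.array(v) for k,v in c.items()}); return c
def load(f): return dict(np.load('pics/'+f+'.npz'))
def K(c):
    f=240/np.tan(np.radians(float(c['vertical_fov']))/2); return f
def pix(c,X):
    p=np.atleast_2d(X)@np.array(c['R']).T+np.array(c['t']); f=K(c)
    return np.c_[f*p[:,0]/p[:,2]+c['cx'],f*p[:,1]/p[:,2]+c['cy']]
def ray(c,u,v,z):
    R=np.array(c['R']);t=np.array(c['t']);f=K(c)
    d=R.T@np.array([(u-c['cx'])/f,(v-c['cy'])/f,1.]); o=-R.T@t
    return o+d*(z-o[2])/d[2]
E
python3 - <<'E'
from h import *
print(robot.observe())
for n in ['scene','side','wrist']:
    c=snap(n,n+'0'); print(n,c['vertical_fov'],c['cx'],c['cy'],-np.array(c['R']).T@np.array(c['t']),np.array(c['R'])[2])
E
```

```text
pics
{'t': 0.0, 'joint_positions': array([1.07739469e+00, 3.14029932e-01, 4.49801322e-02, 1.30355450e+00,
       1.70471209e-05, 1.43117118e+00]), 'joint_velocities': array([-0.00045605,  0.00086906, -0.0006589 , -0.00149287, -0.00076624,
       -0.00010597]), 'joint_torque': array([-2.49777740e-04, -4.80632293e+01,  2.98529971e+01,  1.95403537e-02,
        1.56258457e-04, -2.29901781e-05]), 'eef_pos': array([0.19896976, 0.53891526, 0.20939254]), 'orientation': array([-3.13980465e+00, -2.68500232e-04,  2.78781591e+00]), 'force': array([0.03821678, 0.19570378, 0.72060217]), 'moment': array([-0.02402678, -0.03533192,  0.01141571]), 'width': 0.08558229300610716}
scene 57.307168633608256 320.1077531106262 234.33186757105813 [-2.51949834e-04 -7.27528285e-01  4.83495532e-01] [ 0.55714447  0.73297364 -0.39030716]
side 57.71358025649734 324.3216477236905 238.7683394744655 [ 0.03259467 -0.77875895  0.72655268] [ 0.44143457  0.69590109 -0.56644258]
wrist 67.25361395530555 322.1714093510635 243.51995080213973 [0.12782932 0.56533787 0.37185913] [ 0.27491518 -0.10277934 -0.95595923]
```

View pics/scene0.png

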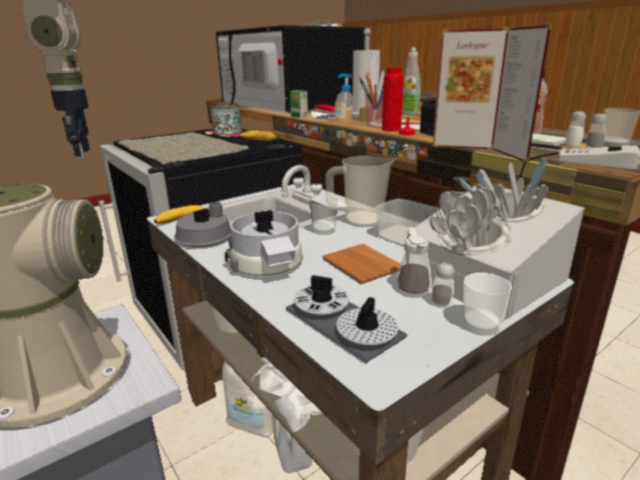

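View pics/side0.png

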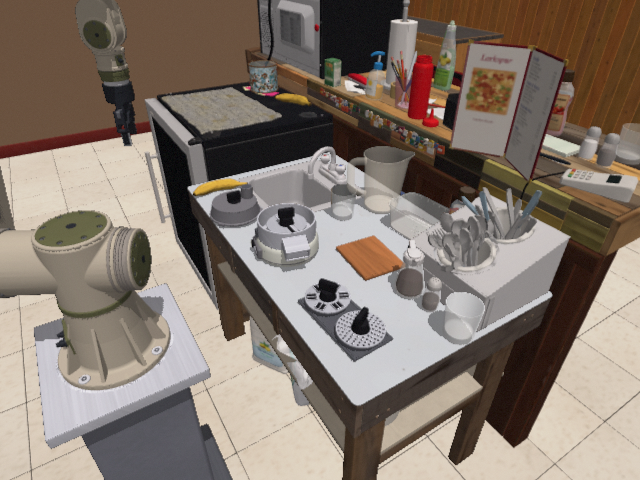

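View pics/wrist0.png

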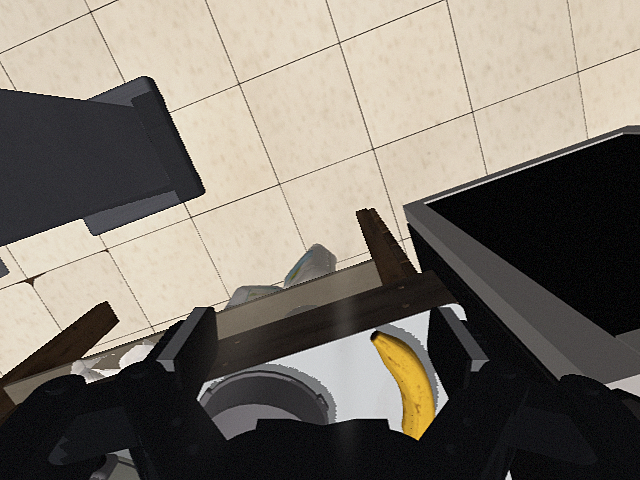

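Run:
```python
from h import *
for n,(x,y,w,h) in {'scene0':(160,180,360,190),'side0':(190,170,320,200)}.items():
    im=cv2.imread(f'pics/{n}.png')[y:y+h,x:x+w]; s=800/w if h*800/w<=600 else 600/h
    s=2.2 if w==360 else 2.5
    cv2.imwrite(f'pics/{n}z.png',cv2.resize(im,None,fx=s,fy=s,interpolation=2))
s=load('scene0');d=load('side0')
for nm,u,v,z in [('grat grip top',364,303,.076),('chip grip top',320,280,.076),('mach grip',263,214,.136),('cover',202,210,.084)]: print(nm,ray(s,u,v,z))
for nm,u,v,z in [('grat grip top',364,318,.076),('chip',328,285,.076),('mach',286,210,.136),('board',370,256,.012),('glass',462,335,0),('shaker',431,303,0)]: print(nm,ray(d,u,v,z))
```

```text
grat grip top [ 0.45335099 -0.2522744   0.076     ]
chip grip top [ 0.44472073 -0.13885294  0.076     ]
mach grip [0.46872745 0.10409935 0.136     ]
cover [0.4280575  0.36469229 0.084     ]
grat grip top [ 0.45566352 -0.27005849  0.076     ]
chip [ 0.4479401  -0.14198049  0.076     ]
mach [0.47731619 0.11311749 0.136     ]
board [ 0.65241809 -0.03659589  0.012     ]
glass [ 0.66086339 -0.36815726  0.        ]
shaker [ 0.67461166 -0.25460252  0.        ]
```

View pics/scene0z.png

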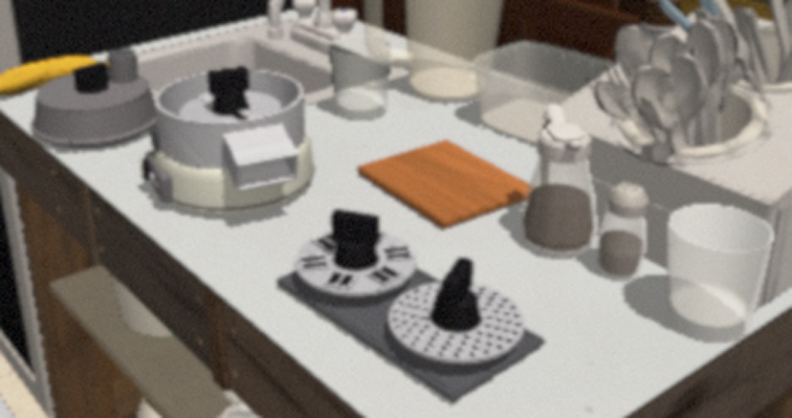

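View pics/side0z.png

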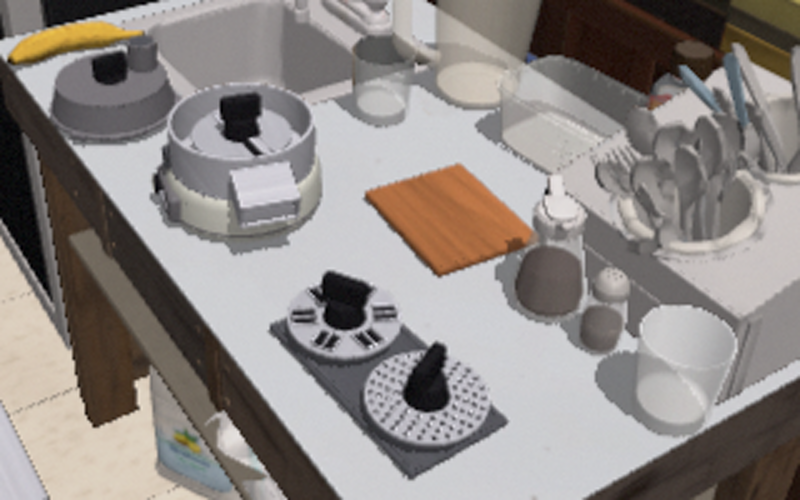

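```bash
cat >> h.py <<'E'
from scipy.spatial.transform import Rotation as Ro
def Rt(yaw): return Ro.from_euler('xyz',[np.pi,0,yaw])
def plan(p1,yaw1=None,step=45,n=None,grip=None,level=True):
    """rows from the measured pose to p1 (m), vertical tool with yaw1 (None=keep; half turn NOT folded)"""
    o=robot.observe(); p=np.array(o['eef_pos']); R=Ro.from_euler('xyz',o['orientation'])
    if yaw1 is None: yaw1=o['orientation'][2]
    R1=Rt(yaw1); dr=(R.inv()*R1).as_rotvec(); ang=np.degrees(np.linalg.norm(dr))
    d=np.linalg.norm(np.array(p1)-p)*1000
    n=n or max(1,int(np.ceil(max(d/step,ang/9))))
    P0=p.copy();out=[]
    q6=o['joint_positions'][0]
    for i in range(n):
        tgt=P0+(np.array(p1)-P0)*(i+1)/n
        tr=np.round(R.inv().apply(tgt-p)*1000,0 if i<n-1 else 1)
        rr=np.round(np.degrees((R.inv()*(Ro.from_euler('xyz',o['orientation'])*Ro.from_rotvec(dr*(i+1)/n))).as_rotvec()),1)
        p=p+R.apply(tr/1000); R=R*Ro.from_rotvec(np.radians(rr))
        row={'travel':[float(v)+0 for v in tr],'rot':[float(v)+0 for v in rr]}
        if grip is not None: row['grip']=grip
        out.append(row)
    print('from',np.round(P0,4),np.round(o['orientation'],4),'t',round(o['t'],2),'dist',round(d),'ang',round(ang,1),'q6end~',round(np.arctan2(p1[1],p1[0])-yaw1+np.pi,2),'rows',n)
    print(json.dumps(out).replace(' ',''))
def ob():
    o=robot.observe(); print('t',round(o['t'],2),'p',np.round(o['eef_pos'],4),'rpy',np.round(o['orientation'],4),'F',np.round(o['force'],1),'w',round(o['width'],4),'q',np.round(o['joint_positions'],2)); return o
E
python3 - <<'E'
from h import *
c=load('wrist0')
o=robot.observe()
R=Ro.from_euler('xyz',o['orientation']);p=o['eef_pos']
for dz in [0,.05,.1,.15]: print(pix(c,p+R.apply([0,0,dz])))
plan([.44,.125,.28],2.79,grip=1)
E
```

```text
[[322.58283754 294.24385982]]
[[322.48060721 259.9456835 ]]
[[322.41417616 237.65812982]]
[[322.36754186 222.01236851]]
from [0.199  0.539  0.2096] [-3.1402e+00 -2.0000e-04  2.7878e+00] t 0.15 dist 484 ang 0.1 q6end~ 0.63 rows 11
[{"travel":[-34.0,-28.0,-6.0],"rot":[0.0,0.0,0.0],"grip":1},{"travel":[-33.0,-27.0,-7.0],"rot":[0.0,0.0,0.0],"grip":1},{"travel":[-34.0,-28.0,-6.0],"rot":[0.0,0.0,0.0],"grip":1},{"travel":[-33.0,-28.0,-6.0],"rot":[0.0,0.0,0.0],"grip":1},{"travel":[-34.0,-28.0,-7.0],"rot":[0.0,0.0,-0.1],"grip":1},{"travel":[-33.0,-27.0,-6.0],"rot":[0.0,0.0,0.0],"grip":1},{"travel":[-34.0,-28.0,-7.0],"rot":[0.0,0.0,0.0],"grip":1},{"travel":[-34.0,-28.0,-6.0],"rot":[-0.1,0.0,0.0],"grip":1},{"travel":[-33.0,-28.0,-6.0],"rot":[0.0,0.0,0.0],"grip":1},{"travel":[-34.0,-28.0,-7.0],"rot":[0.0,0.0,0.0],"grip":1},{"travel":[-33.2,-27.3,-6.2],"rot":[0.0,0.0,0.0],"grip":1}]
```

Emit:
servo_tool --plan '[{"travel": [-34,-28,-10],"rot": [0,0,0],"grip": 1},{"travel": [-34,-28,-10],"rot": [0,0,0],"grip": 1},{"travel": [-34,-28,-10],"rot": [0,0,0],"grip": 1},{"travel": [-33,-28,-10],"rot": [0,0,0],"grip": 1},{"travel": [-34,-28,-10],"rot": [0,0,0],"grip": 1},{"travel": [-33,-28,-10],"rot": [0,0,0],"grip": 1},{"travel": [-34,-28,-10],"rot": [0,0,0],"grip": 1},{"travel": [-33,-28,0],"rot": [0,0,0],"grip": 1},{"travel": [-33,-28,0],"rot": [0,0,0],"grip": 1},{"travel": [-33,-28,0],"rot": [0,0,0],"grip": 1},{"travel": [-33,-28,0],"rot": [0,0,0],"grip": 1},{"travel": [0,0,0],"rot": [0,0,0],"grip": 1}]'

```text
t: 1.65
eef_pos: [0.4388, 0.1208, 0.2798]
orientation: [-3.141, -0.0, 2.783]
force: [0.2, 0.6, 0.4]
width: 0.0853
```

Run:
```python
from h import *
ob(); snap('wrist','w1')
```

```text
t 1.65 p [0.4388 0.1208 0.2798] rpy [-3.1411e+00 -3.0000e-04  2.7832e+00] F [0.2 0.6 0.4] w 0.0853 q [ 0.09  0.07 -0.09  1.41 -0.    0.45]
```

View pics/w1.png

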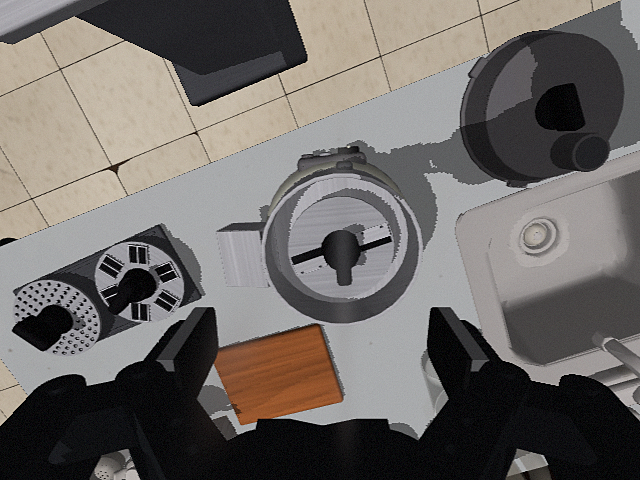

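Run:
```python
from h import *
im=cv2.imread('pics/w1.png')
def z(n,x,y,w,h,s): cv2.imwrite(f'pics/{n}.png',cv2.resize(im[y:y+h,x:x+w],None,fx=s,fy=s,interpolation=2))
z('w1a',205,140,240,190,3.3)
z('w1b',0,210,220,160,3.6)
z('w1c',440,20,200,180,3.2)
```

```text
(no output)
```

View pics/w1a.png

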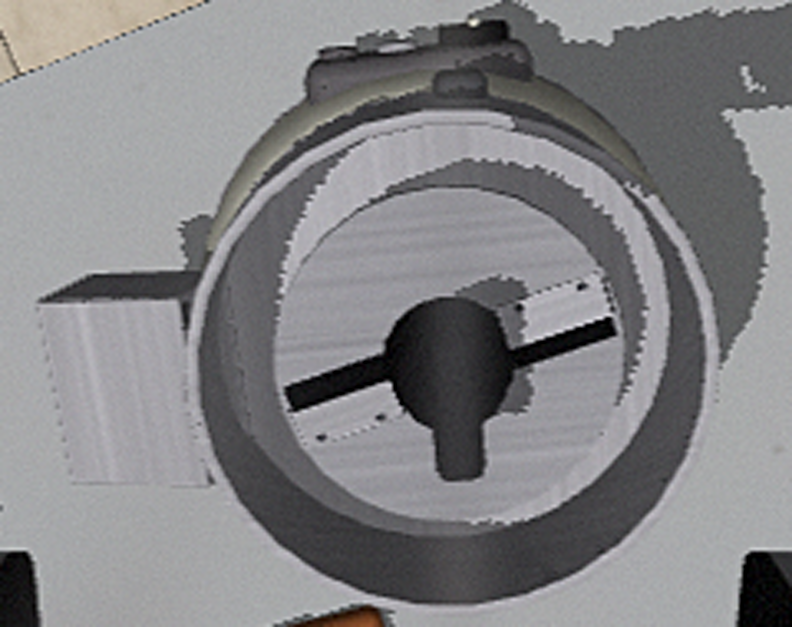

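View pics/w1b.png

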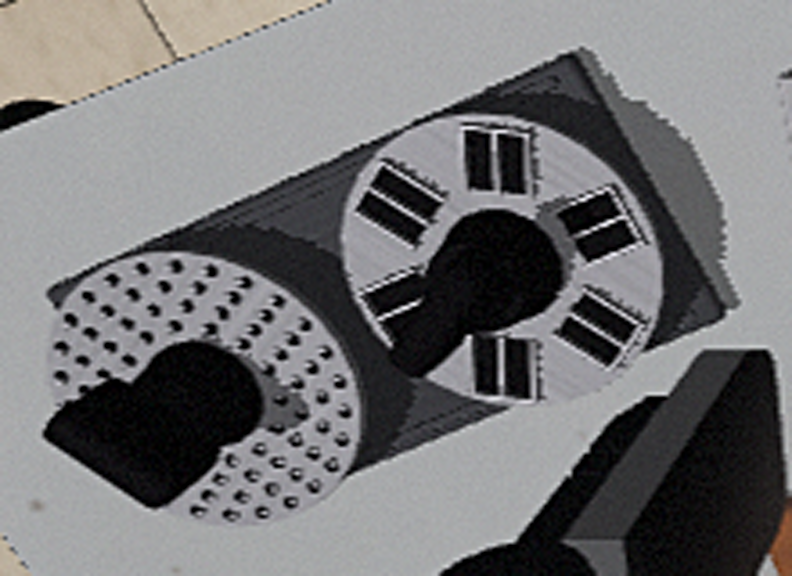

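View pics/w1c.png

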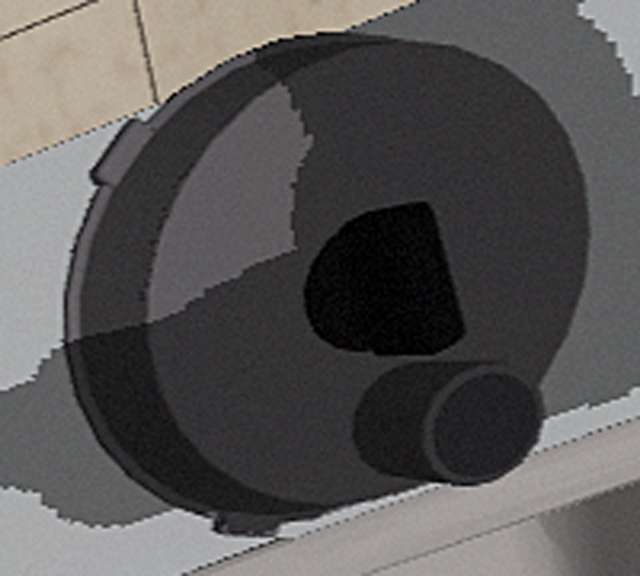

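```bash
cat >> h.py <<'E'
from scipy.optimize import least_squares
def circ(c,pts,z,r=None):
    X=np.array([ray(c,u,v,z)[:2] for u,v in pts])
    f=lambda q:np.hypot(*(X-q[:2]).T)-(r if r else q[2])
    s=least_squares(f,[*X.mean(0),.06]); return np.round(s.x,4),np.round(s.fun*1000,1)
def bar(x,y,yaw,z,L=.044,W=.014):
    d=np.array([np.cos(yaw),np.sin(yaw)]);e=np.array([-d[1],d[0]])
    return np.array([[*(np.array([x,y])+a*L/2*d+b*W/2*e),z] for a,b in [(1,1),(1,-1),(-1,-1),(-1,1)]])
def ringp(x,y,r,z,n=72):
    a=np.linspace(0,2*np.pi,n); return np.c_[x+r*np.cos(a),y+r*np.sin(a),0*a+z]
def over(im,c,P,col):
    cv2.polylines(im,[np.round(pix(c,P)*8).astype(int)],True,col,1,cv2.LINE_AA,3)
E
python3 - <<'E'
from h import *
c=load('w1')
A=lambda L:[(205+x/3.3,140+y/3.3) for x,y in L]
B=lambda L:[(x/3.6,210+y/3.6) for x,y in L]
C=lambda L:[(440+x/3.2,20+y/3.2) for x,y in L]
print('rim',circ(c,A([(190,370),(718,370),(450,604),(250,180),(300,550),(640,520)]),.108))
print('plate',circ(c,A([(275,370),(627,375),(460,522),(450,187),(340,490),(560,490)]),.09))
print('grat',circ(c,B([(48,350),(200,252),(358,400),(240,525),(100,280),(320,320)]),.03))
print('chip',circ(c,B([(343,250),(490,115),(663,260),(620,360),(530,405),(400,150)]),.03))
for z in (.09,.1): 
  p,q=[ray(c,*a,z) for a in A([(38,300),(72,482)])];print('chute',p,q,np.arctan2(*(q-p)[1::-1]))
rk=[ray(c,*a,.01) for a in B([(580,50),(732,308),(50,295)])]; print(rk, np.arctan2(*(rk[1]-rk[0])[1::-1]),np.arctan2(*(rk[0]-rk[2])[1::-1]), np.linalg.norm(rk[1]-rk[0]),np.linalg.norm(rk[0]-rk[2]))
print('cover flange',circ(c,C([(66,310),(95,190),(105,450),(150,500),(170,100)]),.016))
print('tube', ray(c,*C([(488,425)])[0],.089))
E
```

```text
rim (array([0.4762, 0.1278, 0.0785]), array([-0.5, -0.2,  2. ,  0.7, -1.2, -0.8]))
plate (array([0.4825, 0.1259, 0.0551]), array([-0.1, -0.2, -0.8,  0. ,  0.4,  0.6]))
grat (array([ 0.4624, -0.2492,  0.0538]), array([ 1. ,  1.4, -0.5,  0. , -2. ,  0.2]))
chip (array([ 0.4557, -0.1262,  0.0531]), array([ 1.5,  0.9,  1.8, -2.5,  0.8, -2.5]))
chute [0.41895379 0.0141994  0.09      ] [ 0.47756987 -0.00165838  0.09      ] -0.26421168168926024
chute [0.41749776 0.01798098 0.1       ] [0.47444939 0.0025735  0.1       ] -0.2642116816892606
[array([ 0.39853394, -0.0761168 ,  0.01      ]), array([ 0.50401232, -0.07005807,  0.01      ]), array([ 0.41249736, -0.2995528 ,  0.01      ])] 0.05737751497918236 1.6332091857202191 0.10565224005978932 0.2238718867579841
cover flange (array([0.4301, 0.3765, 0.0825]), array([-0.3,  1. , -0.7,  0.6, -0.5]))
tube [0.47487716 0.38157033 0.089     ]
```

Run:
```python
from h import *
c=load('w1');im=cv2.imread('pics/w1.png')
im=cv2.resize(im,None,fx=1,fy=1)
my=-.264
x,y=.480,.127
over(im,c,ringp(x,y,.0755,.108),(0,255,0));over(im,c,ringp(x,y,.055,.09),(0,255,255));over(im,c,bar(x,y,my,.136),(0,0,255));over(im,c,bar(x,y,my,.109),(0,0,255))
for (a,b,yw) in [(.4624,-.249,.6-1.57),(.4556,-.126,-.9)]:
    over(im,c,ringp(a,b,.055,.03),(0,255,255));over(im,c,bar(a,b,yw,.076),(0,0,255))
cyaw=np.arctan2(.38157-.3765,.4749-.4301)
over(im,c,ringp(.4301,.3765,.081,.01),(0,255,0));over(im,c,bar(.43,.3765,cyaw,.084),(0,0,255));print(cyaw)
cv2.imwrite('pics/w1o1.png',cv2.resize(im[140:330,205:445],None,fx=3.3,fy=3.3,interpolation=2))
cv2.imwrite('pics/w1o2.png',cv2.resize(im[210:370,0:220],None,fx=3.5,fy=3.5,interpolation=2))
cv2.imwrite('pics/w1o3.png',cv2.resize(im[20:200,440:640],None,fx=3.2,fy=3.2,interpolation=2))
```

```text
0.11269018675194599
```

View pics/w1o1.png

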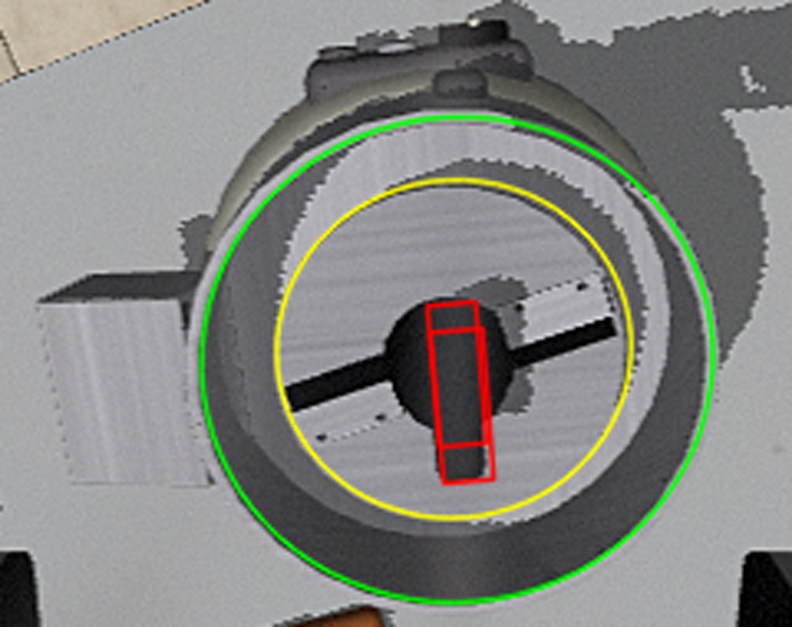

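View pics/w1o2.png

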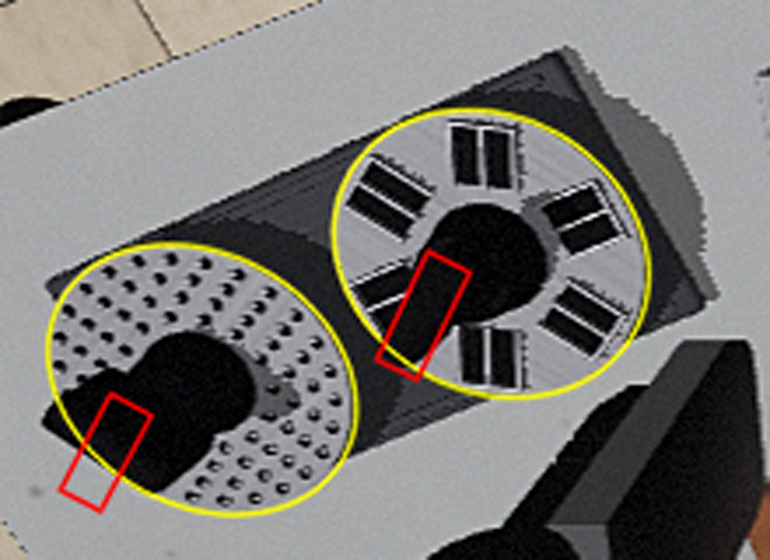

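View pics/w1o3.png

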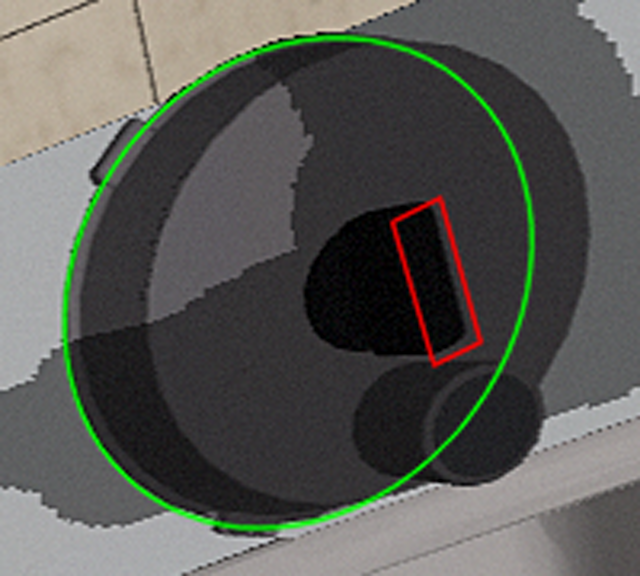

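Run:
```python
from h import *
c=load('w1')
B=lambda L:[(x/3.6,210+y/3.6) for x,y in L]
p,q=[ray(c,*a,.076) for a in B([(45,433),(158,508)])];print(p,q,np.linalg.norm(q-p),np.arctan2(*(q-p)[1::-1]))
d=load('side0');print('tall',ray(d,409,291,0),[ray(d,190+a/2.5,170+b/2.5,.012)for a,b in[(366,193),(460,165),(533,238),(442,273)]])
plan([.48,.1275,.2],2.88,grip=1)
```

```text
[ 0.4457552  -0.26085301  0.076     ] [ 0.4819351  -0.24263924  0.076     ] 0.04050588389556472 0.466381504508506
tall [ 0.65806087 -0.19310473  0.        ] [array([0.5963378 , 0.04589121, 0.012     ]), array([0.72152107, 0.03583888, 0.012     ]), array([ 0.70353568, -0.11558736,  0.012     ]), array([ 0.58563507, -0.11181544,  0.012     ])]
from [0.4379 0.122  0.2799] [-3.1415e+00 -1.0000e-03  2.7848e+00] t 1.7 dist 90 ang 5.5 q6end~ 0.52 rows 3
[{"travel":[-13.0,7.0,27.0],"rot":[0.0,0.0,-1.8],"grip":1},{"travel":[-12.0,6.0,26.0],"rot":[0.0,0.0,-1.8],"grip":1},{"travel":[-13.2,5.7,26.8],"rot":[0.0,-0.1,-1.9],"grip":1}]
```

Emit:
servo_tool --plan '[{"travel": [-13,7,27],"rot": [0,0,-1.8],"grip": 1},{"travel": [-12,6,26],"rot": [0,0,-1.8],"grip": 1},{"travel": [-13,6,27],"rot": [0,0,-1.9],"grip": 1},{"travel": [0,0,0],"grip": 1},{"travel": [0,0,0],"grip": 1}]'

```text
invalid input at $.plan[3]: expected keys travel, rot, grip
```

Run:
```python
from h import *
o=ob(); c=snap('wrist','w2'); im=c['pixels'].copy()
x,y,my=.480,.1275,-.264
over(im,c,ringp(x,y,.0755,.108),(0,255,0));over(im,c,ringp(x,y,.055,.09),(0,255,255));over(im,c,bar(x,y,my,.136),(0,0,255))
cv2.imwrite('pics/w2o.png',im)
```

```text
t 1.7 p [0.4379 0.122  0.2799] rpy [-3.1415e+00 -1.0000e-03  2.7848e+00] F [-0.2  1.   0.1] w 0.0855 q [ 0.09  0.07 -0.09  1.42  0.    0.45]
```

View pics/w2o.png

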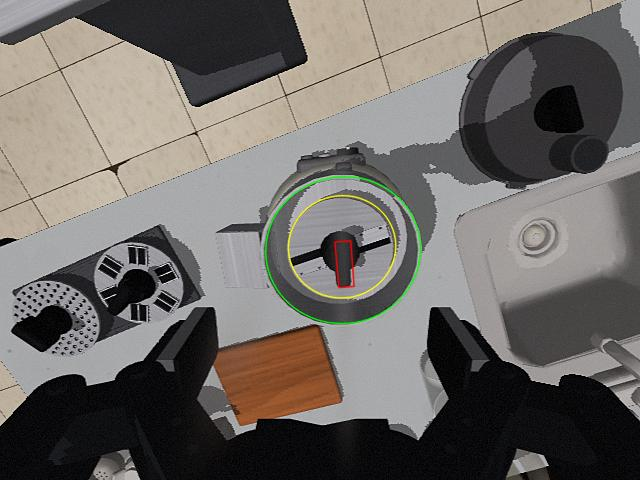

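Emit:
servo_tool --plan '[{"travel": [-13,7,27],"rot": [0,0,-1.8],"grip": 1},{"travel": [-12,6,26],"rot": [0,0,-1.8],"grip": 1},{"travel": [-13,6,27],"rot": [0,0,-1.9],"grip": 1},{"travel": [0,0,0],"rot": [0,0,0],"grip": 1},{"travel": [0,0,0],"rot": [0,0,0],"grip": 1}]'

```text
t: 2.38
eef_pos: [0.4792, 0.1297, 0.2011]
orientation: [3.141, -0.0, 2.885]
force: [0.2, -0.4, -0.4]
width: 0.0855
```

Run:
```python
from h import *
o=ob(); c=snap('wrist','w2'); im=c['pixels'].copy()
x,y,my=.480,.1275,-.264
over(im,c,ringp(x,y,.0755,.108),(0,255,0));over(im,c,ringp(x,y,.055,.09),(0,255,255));over(im,c,bar(x,y,my,.136),(0,0,255))
cv2.imwrite('pics/w2o.png',im)
```

```text
t 2.38 p [0.4792 0.1297 0.2011] rpy [ 3.1414 -0.      2.8847] F [ 0.2 -0.4 -0.4] w 0.0855 q [ 0.1   0.16 -0.17  1.24  0.    0.36]
```

View pics/w2o.png

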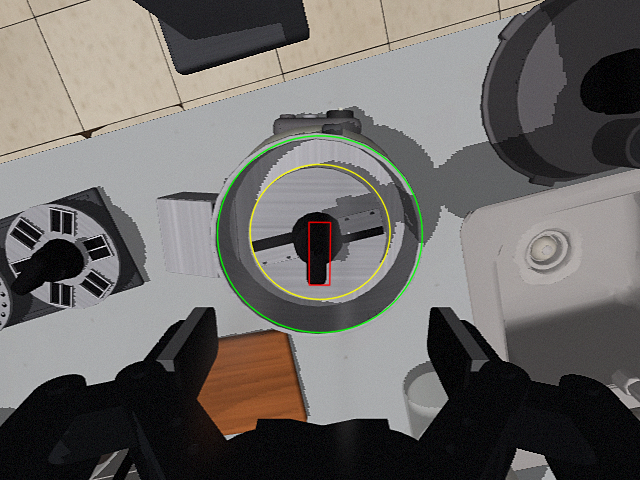

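Run:
```python
from h import *
plan([.480,.1268,.1135],2.878,grip=1,step=20)
```

```text
from [0.4796 0.1296 0.2016] [3.1410e+00 1.2000e-03 2.8845e+00] t 2.42 dist 88 ang 0.4 q6end~ 0.52 rows 5
[{"travel":[0.0,-1.0,18.0],"rot":[0.0,0.0,0.1],"grip":1},{"travel":[0.0,0.0,17.0],"rot":[0.0,0.0,0.0],"grip":1},{"travel":[-1.0,-1.0,18.0],"rot":[0.0,0.0,0.1],"grip":1},{"travel":[0.0,0.0,17.0],"rot":[0.0,0.1,0.1],"grip":1},{"travel":[0.0,-0.7,18.1],"rot":[0.0,0.0,0.1],"grip":1}]
```

Emit:
servo_tool --plan '[{"travel": [0,-1,18],"rot": [0,0,0.1],"grip": 1},{"travel": [-1,-1,17],"rot": [0,0,0],"grip": 1},{"travel": [0,-1,18],"rot": [0,0,0.1],"grip": 1},{"travel": [0,0,17],"rot": [0,0,0.1],"grip": 1},{"travel": [0,0,18],"rot": [0,0,0.1],"grip": 1},{"travel": [0,0,0],"rot": [0,0,0],"grip": 1},{"travel": [0,0,0],"rot": [0,0,0],"grip": 0.1},{"travel": [0,0,0],"rot": [0,0,0],"grip": 0.1},{"travel": [0,0,0],"rot": [0,0,0],"grip": 0},{"travel": [0,0,0],"rot": [0,0,0],"grip": 0}]' --squeeze 60

```text
t: 3.68
eef_pos: [0.4802, 0.1258, 0.1126]
orientation: [3.141, 0.001, 2.877]
force: [-1.2, -2.5, 7.8]
width: 0.0124
```

Run:
```python
from h import *
o=ob(); c=snap('wrist','w3')
```

```text
t 3.67 p [0.4802 0.1258 0.1126] rpy [3.1415e+00 5.0000e-04 2.8768e+00] F [-1.2 -2.5  7.8] w 0.0124 q [ 0.09  0.22 -0.33  1.02 -0.    0.36]
```

View pics/w3.png

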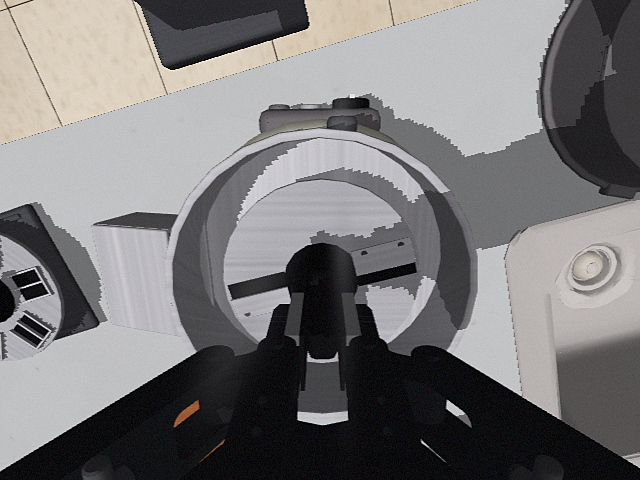

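Emit:
servo_tool --plan '[{"travel": [0,0,-5],"rot": [0,0,0],"grip": 0},{"travel": [0,0,-10],"rot": [0,0,0],"grip": 0},{"travel": [0,0,-15],"rot": [0,0,0],"grip": 0},{"travel": [0,0,-20],"rot": [0,0,0],"grip": 0},{"travel": [0,0,-25],"rot": [0,0,0],"grip": 0},{"travel": [0,0,0],"rot": [0,0,0],"grip": 0}]'

```text
t: 4.47
eef_pos: [0.4818, 0.126, 0.1899]
orientation: [3.14, 0.005, 2.877]
force: [0.2, -0.2, -2.1]
width: 0.0107
```

Run:
```python
from h import *
o=ob(); c=snap('wrist','w4')
plan([.645,-.035,.14],2.95,grip=0)
```

```text
t 4.47 p [0.4818 0.126  0.1899] rpy [3.1397 0.0048 2.8768] F [ 0.2 -0.2 -2.1] w 0.0107 q [ 0.09  0.17 -0.19  1.2   0.    0.36]
from [0.4809 0.1259 0.1884] [3.1406e+00 2.5000e-03 2.8769e+00] t 4.53 dist 235 ang 4.2 q6end~ 0.14 rows 6
[{"travel":[-33.0,-19.0,8.0],"rot":[0.0,0.0,-0.7],"grip":0},{"travel":[-34.0,-19.0,8.0],"rot":[0.0,0.0,-0.7],"grip":0},{"travel":[-32.0,-19.0,8.0],"rot":[0.0,0.1,-0.7],"grip":0},{"travel":[-33.0,-20.0,8.0],"rot":[0.0,0.0,-0.7],"grip":0},{"travel":[-33.0,-21.0,9.0],"rot":[0.0,0.0,-0.7],"grip":0},{"travel":[-31.8,-20.5,7.6],"rot":[0.1,0.0,-0.7],"grip":0}]
```

View pics/w4.png

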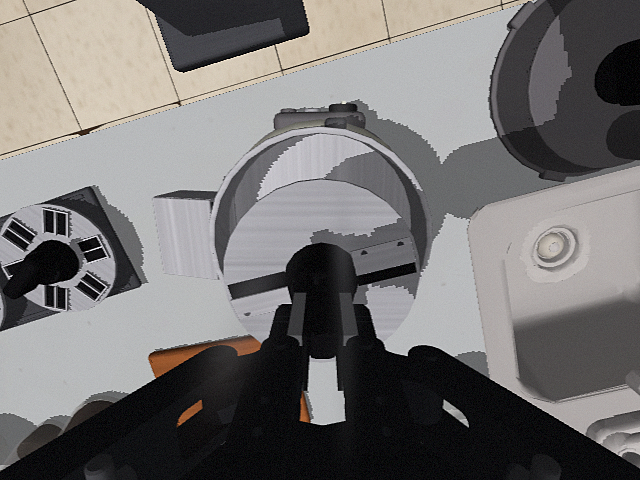

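Emit:
servo_tool --plan '[{"travel": [-33,-19,0],"rot": [0,0,-0.7],"grip": 0},{"travel": [-34,-19,0],"rot": [0,0,-0.7],"grip": 0},{"travel": [-32,-19,0],"rot": [0,0,-0.7],"grip": 0},{"travel": [-33,-20,12],"rot": [0,0,-0.7],"grip": 0},{"travel": [-33,-21,25],"rot": [0,0,-0.7],"grip": 0},{"travel": [-32,-20,30],"rot": [0,0,-0.7],"grip": 0},{"travel": [0,0,30],"rot": [0,0,0],"grip": 0},{"travel": [0,0,20],"rot": [0,0,0],"grip": 0},{"travel": [0,0,0],"rot": [0,0,0],"grip": 0},{"travel": [0,0,0],"rot": [0,0,0],"grip": 0}]'

```text
t: 5.78
eef_pos: [0.6443, -0.0346, 0.0705]
orientation: [3.141, 0.0, 2.95]
force: [0.2, 0.2, -1.5]
width: 0.0107
```

Run:
```python
from h import *
o=ob(); snap('side','s5')
im=cv2.imread('pics/s5.png');cv2.imwrite('pics/s5z.png',cv2.resize(im[150:350,250:490],None,fx=3,fy=3,interpolation=2))
```

```text
t 5.78 p [ 0.6443 -0.0346  0.0705] rpy [3.1415 0.     2.9502] F [ 0.2  0.2 -1.5] w 0.0107 q [-0.18  0.52  0.    1.06  0.    0.01]
```

View pics/s5z.png

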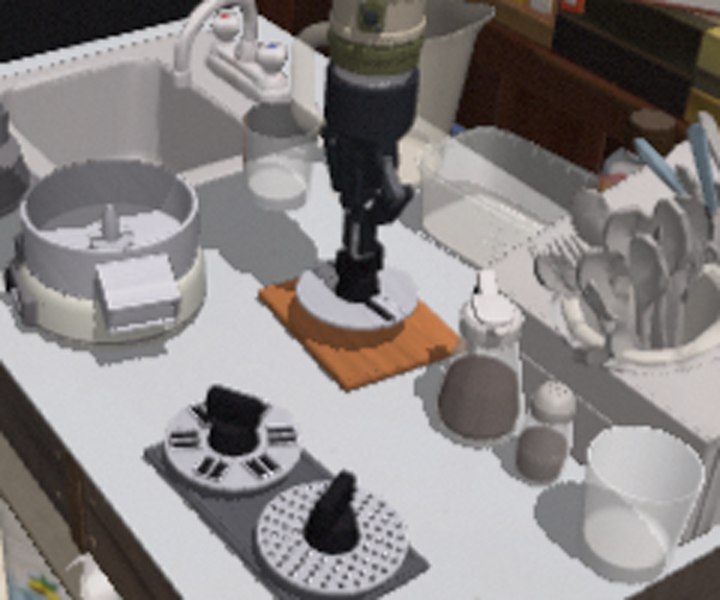

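Emit:
servo_tool --plan '[{"travel": [0,0,9],"rot": [0,0,0],"grip": 0},{"travel": [0,0,6],"rot": [0,0,0],"grip": 0},{"travel": [0,0,1],"rot": [0,0,0],"grip": 0},{"travel": [0,0,0],"rot": [0,0,0],"grip": 0},{"travel": [0,0,0],"rot": [0,0,0],"grip": 0.5},{"travel": [0,0,0],"rot": [0,0,0],"grip": 0.7},{"travel": [0,0,0],"rot": [0,0,0],"grip": 0.7}]'

```text
t: 6.7
eef_pos: [0.6443, -0.0347, 0.0542]
orientation: [3.141, 0.0, 2.95]
force: [0.4, 0.3, -0.1]
width: 0.0595
```

Run:
```python
from h import *
o=ob(); 
plan([.45,-.235,.25],np.pi+.466-.0,grip=.7)
plan([.45,-.235,.25],.466,grip=.7)
```

```text
t 6.7 p [ 0.6443 -0.0347  0.0542] rpy [3.1415 0.     2.9501] F [ 0.4  0.3 -0.1] w 0.0595 q [-0.18  0.53 -0.02  1.02  0.    0.01]
from [ 0.6443 -0.0347  0.0542] [3.1415 0.     2.9501] t 6.7 dist 341 ang 37.7 q6end~ -0.95 rows 8
[{"travel":[19.0,-29.0,-24.0],"rot":[0.0,0.0,-4.7],"grip":0.7},{"travel":[22.0,-28.0,-25.0],"rot":[0.0,0.0,-4.7],"grip":0.7},{"travel":[23.0,-25.0,-24.0],"rot":[0.0,0.0,-4.7],"grip":0.7},{"travel":[26.0,-24.0,-25.0],"rot":[0.0,0.0,-4.7],"grip":0.7},{"travel":[27.0,-22.0,-24.0],"rot":[0.0,0.0,-4.7],"grip":0.7},{"travel":[29.0,-19.0,-25.0],"rot":[0.0,0.0,-4.8],"grip":0.7},{"travel":[31.0,-16.0,-24.0],"rot":[0.0,0.0,-4.7],"grip":0.7},{"travel":[31.9,-14.5,-24.8],"rot":[0.0,0.0,-4.7],"grip":0.7}]
from [ 0.6443 -0.0347  0.0542] [3.1415 0.     2.9501] t 6.7 dist 341 ang 142.3 q6end~ 2.19 rows 16
[{"travel":[10.0,-15.0,-12.0],"rot":[0.0,0.0,8.9],"grip":0.7},{"travel":[7.0,-15.0,-12.0],"rot":[0.0,0.0,8.9],"grip":0.7},{"travel":[4.0,-17.0,-13.0],"rot":[0.0,0.0,8.9],"grip":0.7},{"travel":[2.0,-18.0,-12.0],"rot":[0.0,0.0,8.9],"grip":0.7},{"travel":[0.0,-17.0,-12.0],"rot":[0.0,0.0,8.9],"grip":0.7},{"travel":[-4.0,-17.0,-12.0],"rot":[0.0,0.0,8.9],"grip":0.7},{"travel":[-6.0,-16.0,-13.0],"rot":[0.0,0.0,8.9],"grip":0.7},{"travel":[-8.0,-16.0,-12.0],"rot":[0.0,0.0,8.9],"grip":0.7},{"travel":[-11.0,-13.0,-12.0],"rot":[0.0,0.0,8.9],"grip":0.7},{"travel":[-13.0,-12.0,-12.0],"rot":[0.0,0.0,8.9],"grip":0.7},{"travel":[-14.0,-10.0,-13.0],"rot":[0.0,0.0,8.9],"grip":0.7},{"travel":[-16.0,-7.0,-12.0],"rot":[0.0,0.0,8.8],"grip":0.7},{"travel":[-17.0,-5.0,-12.0],"rot":[0.0,0.0,8.9],"grip":0.7},{"travel":[-17.0,-3.0,-12.0],"rot":[0.0,0.0,8.9],"grip":0.7},{"travel":[-18.0,1.0,-13.0],"rot":[0.0,0.0,8.9],"grip":0.7},{"travel":[-16.9,2.9,-11.8],"rot":[0.0,0.0,8.9],"grip":0.7}]
```

Emit:
servo_tool --plan '[{"travel": [0,0,-30],"rot": [0,0,0],"grip": 0.9},{"travel": [0,0,-45],"rot": [0,0,0],"grip": 1},{"travel": [19,-29,-16],"rot": [0,0,-4.7],"grip": 1},{"travel": [22,-28,-15],"rot": [0,0,-4.7],"grip": 1},{"travel": [23,-25,-15],"rot": [0,0,-4.7],"grip": 1},{"travel": [26,-24,-15],"rot": [0,0,-4.7],"grip": 1},{"travel": [27,-22,-15],"rot": [0,0,-4.7],"grip": 1},{"travel": [29,-19,-15],"rot": [0,0,-4.8],"grip": 1},{"travel": [31,-16,-15],"rot": [0,0,-4.7],"grip": 1},{"travel": [32,-14,-15],"rot": [0,0,-4.7],"grip": 1},{"travel": [0,0,0],"rot": [0,0,0],"grip": 1},{"travel": [0,0,0],"rot": [0,0,0],"grip": 1}]'

```text
t: 8.2
eef_pos: [0.4498, -0.2344, 0.2501]
orientation: [3.141, 0.0, -2.676]
force: [0.7, 0.7, -0.2]
width: 0.085
```

Run:
```python
from h import *
o=ob(); c=snap('wrist','w6'); im=c['pixels'].copy()
over(im,c,bar(.4624,-.249,.466,.076),(0,0,255));over(im,c,ringp(.4624,-.249,.055,.03),(0,255,255))
cv2.imwrite('pics/w6o.png',cv2.resize(im[120:360,200:460],None,fx=2.5,fy=2.5,interpolation=2))
```

```text
t 8.2 p [ 0.4498 -0.2344  0.2501] rpy [ 3.1414e+00  5.0000e-04 -2.6762e+00] F [ 0.7  0.7 -0.2] w 0.085 q [-0.64  0.17 -0.04  1.36  0.   -1.1 ]
```

View pics/w6o.png

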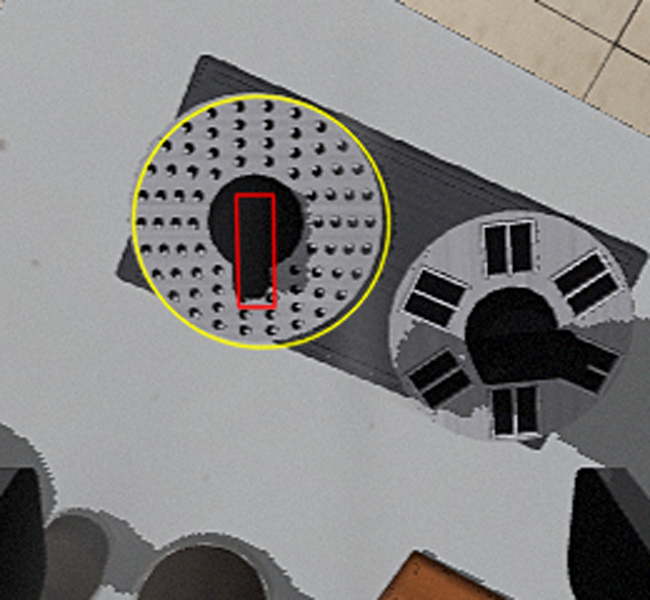

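View pics/w6.png

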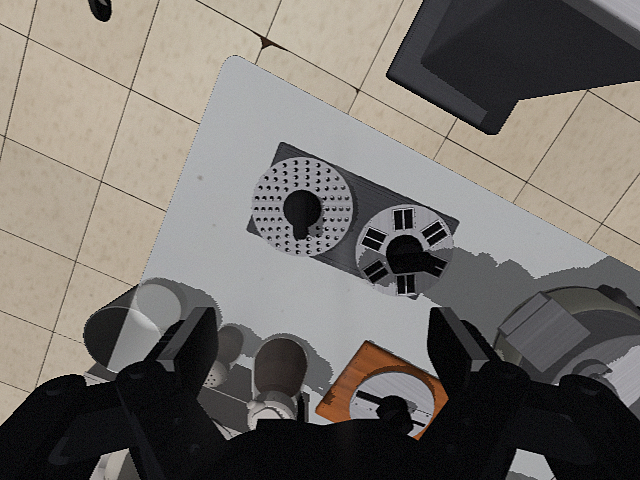

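Run:
```python
from h import *
plan([.462,-.2503,.054],-2.6756,grip=.7,step=25)
```

```text
from [ 0.4499 -0.234   0.2498] [ 3.1409e+00  1.0000e-04 -2.6752e+00] t 8.25 dist 197 ang 0.0 q6end~ 5.32 rows 8
[{"travel":[0.0,-3.0,24.0],"rot":[0.0,0.0,0.0],"grip":0.7},{"travel":[-1.0,-2.0,25.0],"rot":[0.0,0.0,0.0],"grip":0.7},{"travel":[0.0,-3.0,24.0],"rot":[0.0,0.0,0.0],"grip":0.7},{"travel":[-1.0,-2.0,25.0],"rot":[0.0,0.0,0.0],"grip":0.7},{"travel":[0.0,-3.0,24.0],"rot":[0.0,0.0,0.0],"grip":0.7},{"travel":[-1.0,-2.0,25.0],"rot":[0.0,0.0,0.0],"grip":0.7},{"travel":[0.0,-3.0,24.0],"rot":[0.0,0.0,0.0],"grip":0.7},{"travel":[-0.5,-2.1,24.8],"rot":[0.0,0.0,0.0],"grip":0.7}]
```

Emit:
servo_tool --plan '[{"travel": [-1,-6,24],"rot": [0,0,0],"grip": 0.7},{"travel": [-1,-5,25],"rot": [0,0,0],"grip": 0.7},{"travel": [-1,-5,24],"rot": [0,0,0],"grip": 0.7},{"travel": [-1,-4,25],"rot": [0,0,0],"grip": 0.7},{"travel": [0,0,24],"rot": [0,0,0],"grip": 0.7},{"travel": [0,0,25],"rot": [0,0,0],"grip": 0.7},{"travel": [0,0,24],"rot": [0,0,0],"grip": 0.7},{"travel": [0,0,24],"rot": [0,0,0],"grip": 0.7},{"travel": [0,0,0],"rot": [0,0,0],"grip": 0.7},{"travel": [0,0,0],"rot": [0,0,0],"grip": 0},{"travel": [0,0,0],"rot": [0,0,0],"grip": 0},{"travel": [0,0,0],"rot": [0,0,0],"grip": 0}]' --squeeze 60

```text
t: 9.75
eef_pos: [0.4628, -0.251, 0.0561]
orientation: [-3.14, 0.001, -2.675]
force: [0.3, -0.6, 0.3]
width: 0.0053
```

Run:
```python
from h import *
o=ob(); c=snap('wrist','w7')
```

```text
t 9.75 p [ 0.4628 -0.251   0.0561] rpy [-3.1402e+00  8.0000e-04 -2.6751e+00] F [ 0.3 -0.6  0.3] w 0.0053 q [-0.65  0.32 -0.34  0.91  0.   -1.12]
```

View pics/w7.png

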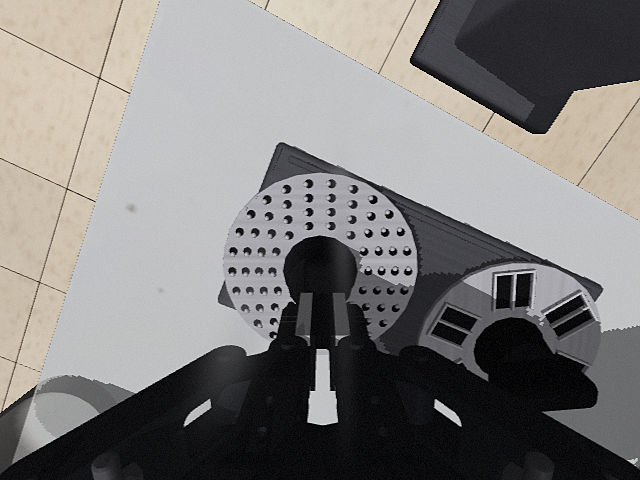

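View zoom.

Run:
```python
from h import *
ob()
a=cv2.imread('pics/w7.png')[160:430,200:440];b=cv2.imread('pics/w4.png')[160:430,200:440]
im=cv2.resize(np.hstack([a,b]),None,fx=1.66,fy=1.66,interpolation=2)
im=np.clip(im.astype(float)*2.5,0,255).astype(np.uint8)
cv2.imwrite('pics/w7c.png',im)
snap('side','s7');snap('scene','c7')
im=cv2.imread('pics/s7.png');im2=cv2.imread('pics/c7.png')
cv2.imwrite('pics/s7z.png',np.hstack([cv2.resize(im[230:370,290:430],None,fx=2.8,fy=2.8,interpolation=2),cv2.resize(im2[230:370,290:430],None,fx=2.8,fy=2.8,interpolation=2)]))
```

```text
t 9.8 p [ 0.4627 -0.2509  0.056 ] rpy [-3.1403e+00  7.0000e-04 -2.6751e+00] F [-0.9  1.   0.4] w 0.0003 q [-0.65  0.32 -0.34  0.91  0.   -1.12]
```

View pics/w7c.png

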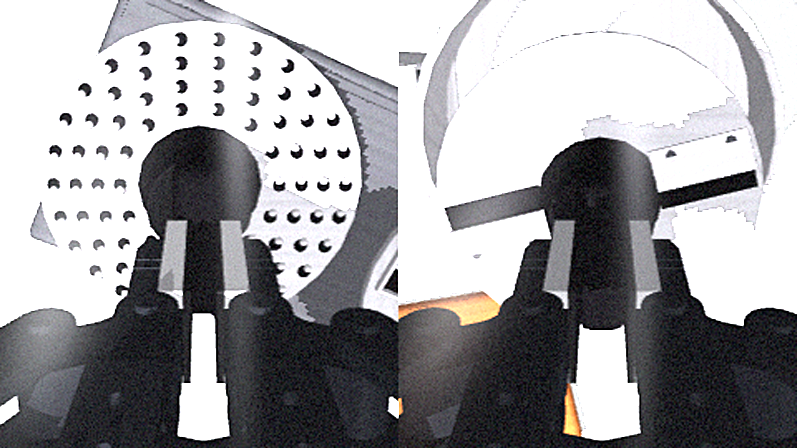

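View pics/s7z.png

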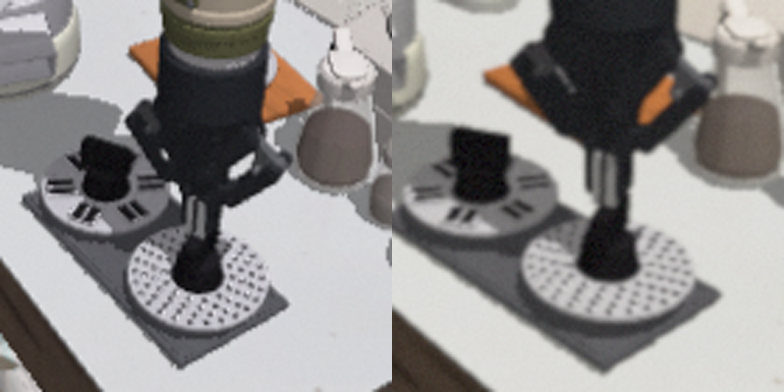

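Run:
```python
from h import *
c=snap('wrist','w8');ob()
a=c['pixels'][160:430,200:440]
im=cv2.resize(a,None,fx=2.2,fy=2.2,interpolation=2)
im=np.clip(im.astype(float)*2.5,0,255).astype(np.uint8)
cv2.imwrite('pics/w8c.png',im)
```

```text
t 9.95 p [ 0.4624 -0.2508  0.0556] rpy [-3.1411e+00  3.0000e-04 -2.6752e+00] F [ 0.  -0.5 -0.1] w -0.0 q [-0.65  0.32 -0.34  0.91  0.   -1.12]
```

View pics/w8c.png

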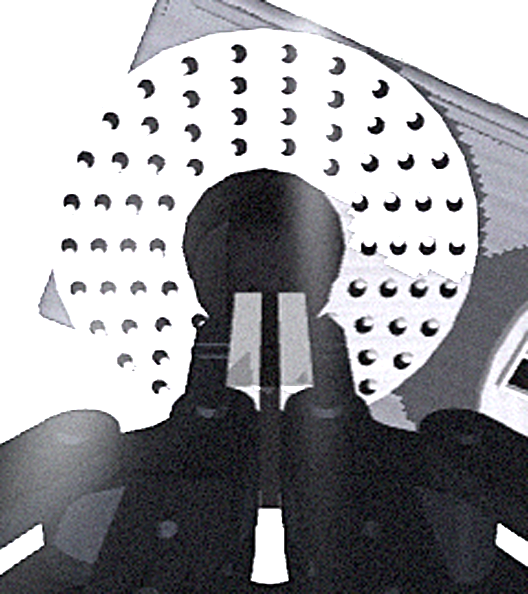

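Run:
```python
from h import *
out=[]
for n in('side','scene'):
    c=snap(n,n[0:2]+'8');im=c['pixels'].copy()
    b=bar(.462,-.2505,.466,.076);b2=bar(.462,-.2505,.466,.049)
    im=cv2.resize(im[230:370,290:430],None,fx=2.8,fy=2.8,interpolation=2)
    for P,col in((b,(0,0,255)),(b2,(0,0,255)),(ringp(.462,-.2505,.055,.03),(0,255,255)),(np.array([[.4624,-.2508,.0556],[.4624,-.2508,.15]]),(0,255,0))):
        q=(pix(c,P)-[290,230])*2.8
        cv2.polylines(im,[np.round(q*8).astype(int)],True,col,1,cv2.LINE_AA,3)
    out.append(im)
ob()
cv2.imwrite('pics/s8z.png',np.hstack(out))
```

```text
t 10.05 p [ 0.4623 -0.2507  0.0554] rpy [-3.1414e+00  2.0000e-04 -2.6752e+00] F [-0.3  0.6 -0.4] w 0.0001 q [-0.65  0.32 -0.34  0.91  0.   -1.12]
```

View pics/s8z.png

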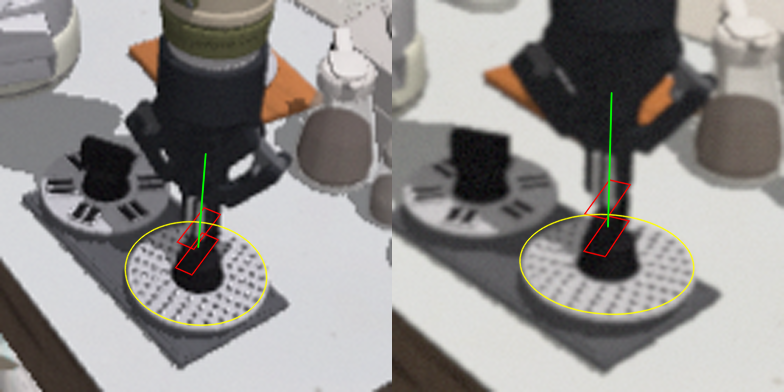

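Emit:
servo_tool --plan '[{"travel": [0,0,0],"rot": [0,0,0],"grip": 0.8},{"travel": [0,0,0],"rot": [0,0,0],"grip": 0.8},{"travel": [0,0,0],"rot": [0,0,0],"grip": 0.8},{"travel": [0,0,0],"rot": [0,0,0],"grip": 0.8}]'

```text
t: 10.55
eef_pos: [0.4622, -0.2506, 0.0552]
orientation: [3.141, -0.0, -2.675]
force: [-0.5, -0.7, -0.4]
width: 0.0682
```

Run:
```python
from h import *
ob();c=snap('wrist','w9')
a=c['pixels'][160:430,150:490]
im=cv2.resize(a,None,fx=2.2,fy=2.2,interpolation=2)
im=np.clip(im.astype(float)*2.5,0,255).astype(np.uint8)
cv2.imwrite('pics/w9c.png',im)
```

```text
t 10.55 p [ 0.4622 -0.2506  0.0552] rpy [ 3.1415 -0.     -2.6751] F [-0.5 -0.7 -0.4] w 0.0682 q [-0.65  0.32 -0.34  0.91  0.   -1.12]
```

View pics/w9c.png

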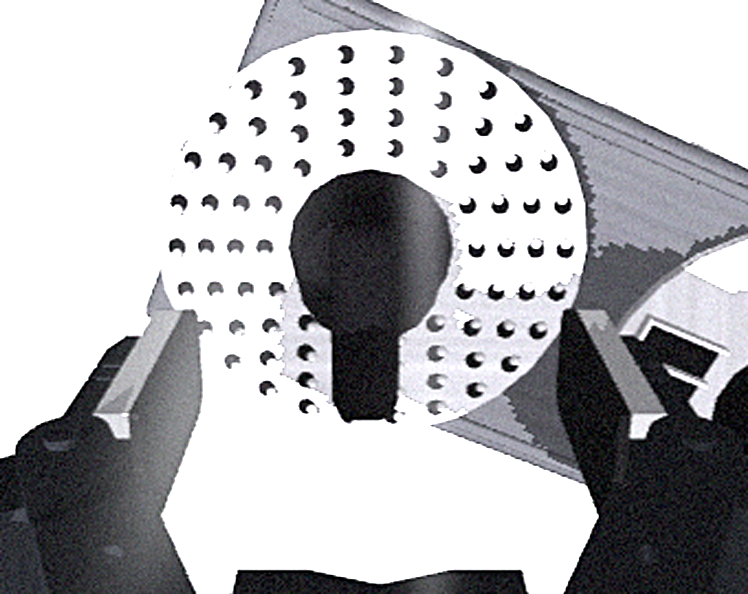

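Emit:
servo_tool --plan '[{"travel": [0,0,0],"rot": [0,0,0],"grip": 0.3},{"travel": [0,0,0],"rot": [0,0,0],"grip": 0.3},{"travel": [0,0,2],"rot": [0,0,0],"grip": 0.3},{"travel": [0,0,2],"rot": [0,0,0],"grip": 0.25},{"travel": [0,0,1],"rot": [0,0,0],"grip": 0.25},{"travel": [0,0,0],"rot": [0,0,0],"grip": 0.25}]' --squeeze 40

```text
t: 11.35
eef_pos: [0.4621, -0.2505, 0.0501]
orientation: [3.141, -0.0, -2.675]
force: [-0.3, 0.1, -0.6]
width: 0.0215
```

Run:
```python
from h import *
ob();c=snap('wrist','w10')
a=c['pixels'][160:430,150:490]
im=cv2.resize(a,None,fx=2.2,fy=2.2,interpolation=2)
im=np.clip(im.astype(float)*2.5,0,255).astype(np.uint8)
cv2.imwrite('pics/w10c.png',im)
c=snap('side','s10');d=snap('scene','c10')
cv2.imwrite('pics/s10z.png',np.hstack([cv2.resize(q['pixels'][240:340,310:410],None,fx=4,fy=4,interpolation=2) for q in (c,d)]))
```

```text
t 11.35 p [ 0.4621 -0.2505  0.0501] rpy [ 3.1413e+00 -1.0000e-04 -2.6751e+00] F [-0.3  0.1 -0.6] w 0.0215 q [-0.65  0.32 -0.35  0.9   0.   -1.12]
```

View pics/w10c.png

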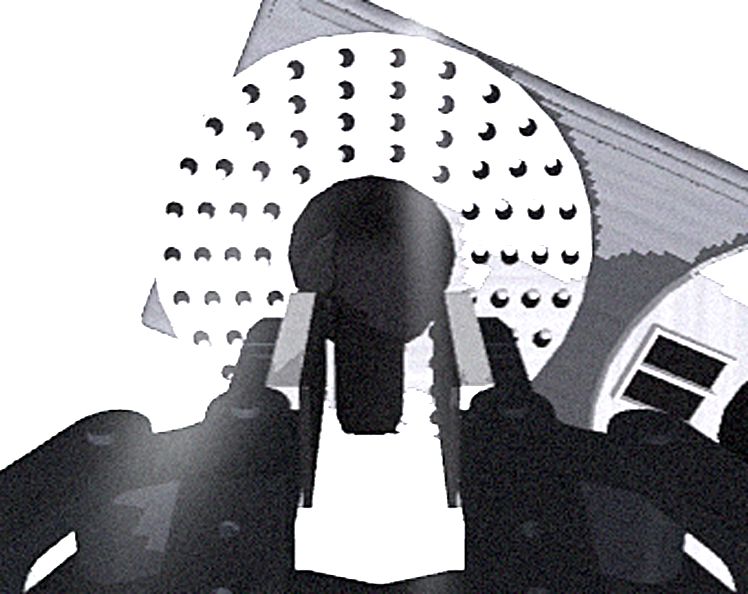

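View pics/s10z.png

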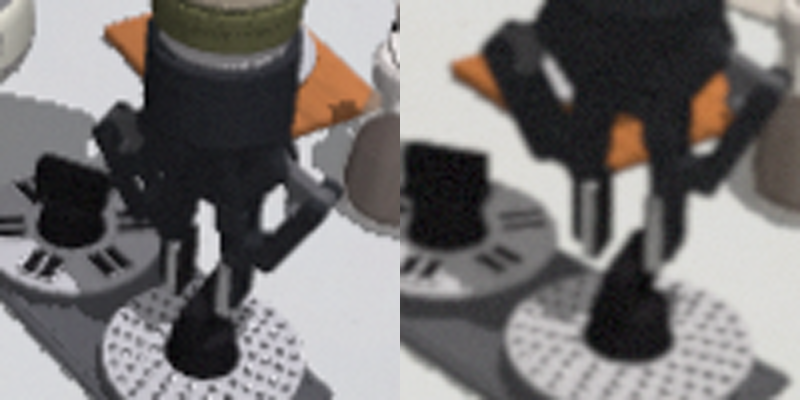

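Emit:
servo_tool --plan '[{"travel": [0,0,0],"rot": [0,0,0],"grip": 0.15},{"travel": [0,0,0],"rot": [0,0,0],"grip": 0.1},{"travel": [0,0,0],"rot": [0,0,0],"grip": 0.1}]' --squeeze 40

```text
t: 11.88
eef_pos: [0.4624, -0.2508, 0.0505]
orientation: [-3.141, 0.0, -2.675]
force: [-0.4, -1.1, 2.0]
width: 0.0125
```

Run:
```python
from h import *
ob();c=snap('wrist','w11');ob()
a=c['pixels'][160:430,150:490]
im=cv2.resize(a,None,fx=2.2,fy=2.2,interpolation=2)
im=np.clip(im.astype(float)*2.5,0,255).astype(np.uint8)
cv2.imwrite('pics/w11c.png',im)
```

```text
t 11.88 p [ 0.4624 -0.2508  0.0505] rpy [-3.1411e+00  3.0000e-04 -2.6752e+00] F [-0.4 -1.1  2. ] w 0.0125 q [-0.65  0.32 -0.35  0.9   0.   -1.12]
t 11.93 p [ 0.4624 -0.2508  0.0505] rpy [-3.1411e+00  2.0000e-04 -2.6751e+00] F [-0.6 -0.9  2.1] w 0.012 q [-0.65  0.32 -0.35  0.9  -0.   -1.12]
```

View pics/w11c.png

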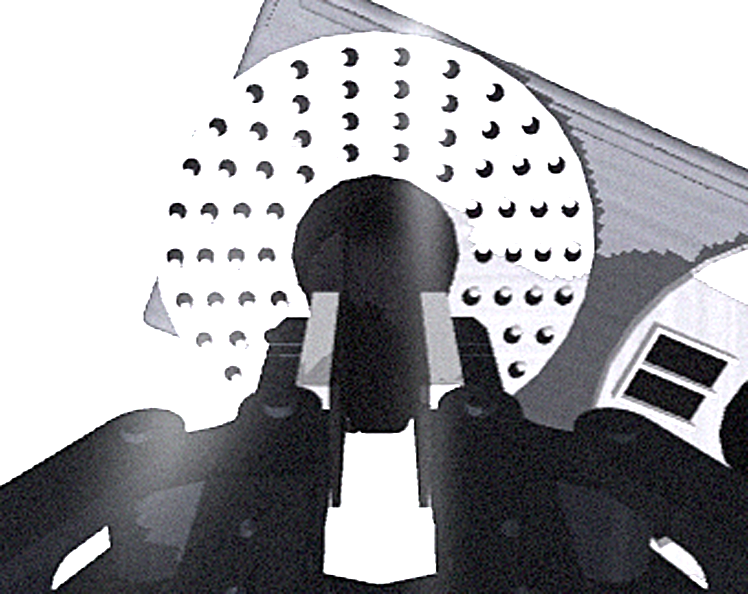

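Emit:
servo_tool --plan '[{"travel": [0,0,0],"rot": [0,0,0],"grip": 0},{"travel": [0,0,0],"rot": [0,0,0],"grip": 0},{"travel": [0,0,-5],"rot": [0,0,0],"grip": 0},{"travel": [0,0,-8],"rot": [0,0,0],"grip": 0}]' --squeeze 60

```text
t: 12.42
eef_pos: [0.4614, -0.2499, 0.0629]
orientation: [3.139, -0.001, -2.675]
force: [-0.0, 0.4, -2.4]
width: 0.0114
```

Emit:
servo_tool --plan '[{"travel": [0,0,-15],"rot": [0,0,0],"grip": 0},{"travel": [0,0,-25],"rot": [0,0,0],"grip": 0},{"travel": [0,0,-30],"rot": [0,0,0],"grip": 0},{"travel": [0,0,-30],"rot": [0,0,0],"grip": 0},{"travel": [0,0,-27],"rot": [0,0,0],"grip": 0},{"travel": [0,0,0],"rot": [0,0,0],"grip": 0}]'

```text
t: 13.18
eef_pos: [0.4637, -0.2516, 0.1932]
orientation: [-3.137, 0.003, -2.675]
force: [-0.3, -0.6, -3.3]
width: 0.0113
```

Run:
```python
from h import *
ob();c=snap('wrist','w12')
plan([.4805,.1262,.19],2.877,grip=0)
```

```text
t 13.18 p [ 0.4637 -0.2516  0.1932] rpy [-3.1367e+00  2.6000e-03 -2.6750e+00] F [-0.3 -0.6 -3.3] w 0.0113 q [-0.65  0.22 -0.12  1.23  0.   -1.12]
from [ 0.4628 -0.251   0.1914] [-3.1393e+00  1.3000e-03 -2.6751e+00] t 13.22 dist 378 ang 41.9 q6end~ 0.52 rows 9
[{"travel":[-21.0,37.0,0.0],"rot":[0.0,0.0,4.7],"grip":0},{"travel":[-17.0,38.0,0.0],"rot":[0.0,0.0,4.6],"grip":0},{"travel":[-15.0,39.0,0.0],"rot":[0.0,0.0,4.7],"grip":0},{"travel":[-11.0,40.0,0.0],"rot":[0.0,0.1,4.6],"grip":0},{"travel":[-8.0,42.0,0.0],"rot":[-0.1,0.0,4.7],"grip":0},{"travel":[-4.0,41.0,1.0],"rot":[0.0,0.0,4.6],"grip":0},{"travel":[-1.0,42.0,0.0],"rot":[0.0,0.0,4.7],"grip":0},{"travel":[2.0,42.0,0.0],"rot":[0.0,0.0,4.6],"grip":0},{"travel":[5.9,41.8,0.1],"rot":[0.0,0.0,4.7],"grip":0}]
```

View pics/w12.png

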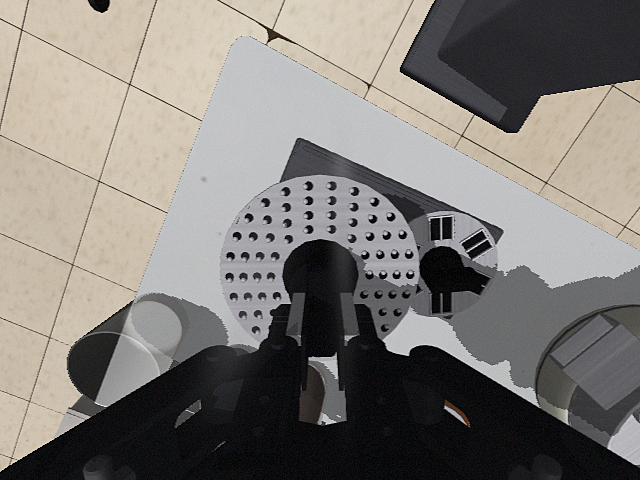

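Run:
```python
from h import *
c4=load('w4');c12=load('w12')
for n,(x,y,w,h) in {'w4':(210,165,225,150),'w12':(210,165,225,150)}.items():
    im=cv2.imread(f'pics/{n}.png')[y:y+h,x:x+w]
    cv2.imwrite(f'pics/{n}e.png',cv2.resize(np.clip(im*1.0*1.5,0,255).astype(np.uint8),None,fx=3.5,fy=3.5,interpolation=2))
```

```text
(no output)
```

View pics/w4e.png

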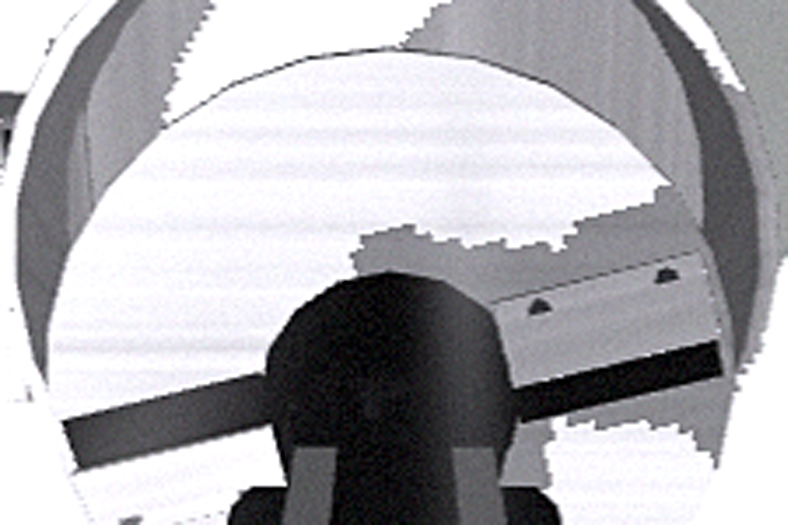

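View pics/w12e.png

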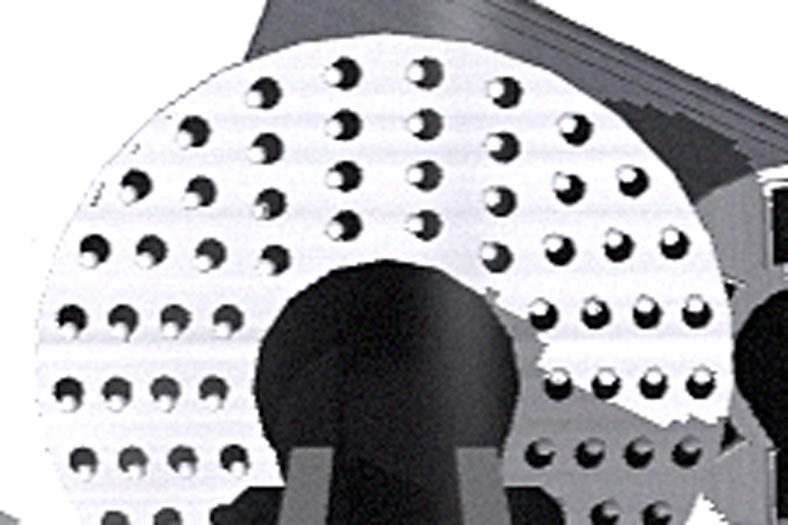

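Run:
```python
from h import *
def tf(n,pts,p,rpy,rel):
    c=load(n); P=[(210+x/3.5,165+y/3.5) for x,y in pts]
    for rl in rel:
        x,r=circ(c,P,p[2]-rl)
        R=Ro.from_euler('xyz',rpy); print(n,rl,x,r,'tool',np.round(R.inv().apply(np.array([x[0],x[1],p[2]])-p)*1000,1))
tf('w4',[(48,390),(735,400),(390,47),(165,128),(75,230),(620,125)],[.4814,.126,.1892],[np.pi,0,2.8769],[.0226,.0206,.025])
tf('w12',[(37,350),(735,350),(385,34),(180,105),(100,180),(620,105),(690,190)],[.4633,-.2513,.1923],[np.pi,0,-2.675],[.0205,.018])
```

```text
w4 0.0226 [0.4826 0.1257 0.0545] [-0.2 -0.  -0.1 -0.3  0.6  0.2] tool [-1.2  0.   0. ]
w4 0.0206 [0.4818 0.1259 0.054 ] [-0.2 -0.  -0.1 -0.3  0.5  0.1] tool [-0.4  0.   0. ]
w4 0.025 [0.4836 0.1254 0.0552] [-0.2 -0.  -0.1 -0.4  0.6  0.2] tool [-2.3 -0.  -0. ]
w12 0.0205 [ 0.4626 -0.252   0.0545] [ 0.6 -0.7 -0.1 -0.8 -0.2  1.   0.2] tool [ 0.9 -0.3 -0. ]
w12 0.018 [ 0.4617 -0.2525  0.0537] [ 0.6 -0.7 -0.1 -0.7 -0.2  1.   0.2] tool [ 2.  -0.4 -0. ]
```

Emit:
servo_tool --plan '[{"travel": [-21,37,0],"rot": [0,0,4.7],"grip": 0},{"travel": [-17,38,0],"rot": [0,0,4.6],"grip": 0},{"travel": [-15,39,0],"rot": [0,0,4.7],"grip": 0},{"travel": [-12,40,0],"rot": [0,0,4.6],"grip": 0},{"travel": [-8,42,0],"rot": [0,0,4.7],"grip": 0},{"travel": [-4,41,0],"rot": [0,0,4.6],"grip": 0},{"travel": [-1,42,0],"rot": [0,0,4.7],"grip": 0},{"travel": [2,41,0],"rot": [0,0,4.6],"grip": 0},{"travel": [5,41,0],"rot": [0,0,4.7],"grip": 0},{"travel": [0,0,0],"rot": [0,0,0],"grip": 0},{"travel": [0,0,0],"rot": [0,0,0],"grip": 0}]'

```text
t: 14.6
eef_pos: [0.4806, 0.1247, 0.1892]
orientation: [-3.141, -0.002, 2.878]
force: [0.3, 0.0, -2.1]
width: 0.0116
```

Run:
```python
from h import *
ob();c=snap('wrist','w13')
plan([.4822,.1253,.155],2.877,grip=0)
```

```text
t 14.6 p [0.4806 0.1247 0.1892] rpy [-3.1405e+00 -1.9000e-03  2.8779e+00] F [ 0.3  0.  -2.1] w 0.0116 q [ 0.09  0.17 -0.19  1.21 -0.    0.36]
from [0.4808 0.1243 0.1894] [-3.1407e+00 -1.5000e-03  2.8768e+00] t 14.65 dist 34 ang 0.1 q6end~ 0.52 rows 1
[{"travel":[-1.1,1.4,34.4],"rot":[-0.1,-0.1,0.0],"grip":0}]
```

View pics/w13.png

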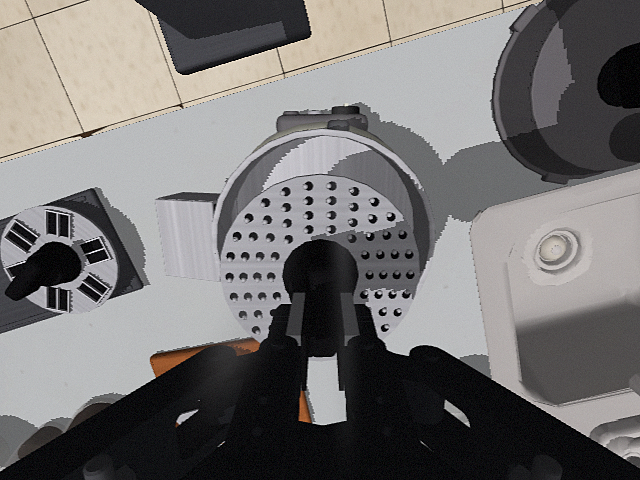

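Emit:
servo_tool --plan '[{"travel": [-1,1,15],"rot": [0,0,0],"grip": 0},{"travel": [0,0,15],"rot": [0,0,0],"grip": 0},{"travel": [0,0,12],"rot": [0,0,0],"grip": 0},{"travel": [0,0,10],"rot": [0,0,0],"grip": 0},{"travel": [0,0,8],"rot": [0,0,0],"grip": 0},{"travel": [0,0,0],"rot": [0,0,0],"grip": 0}]'

```text
t: 15.4
eef_pos: [0.4823, 0.1256, 0.1297]
orientation: [-3.141, -0.001, 2.877]
force: [-0.7, -0.7, -1.7]
width: 0.011
```

Emit:
servo_tool --plan '[{"travel": [0,0,5],"rot": [0,0,0],"grip": 0},{"travel": [0,0,4],"rot": [0,0,0],"grip": 0},{"travel": [0,0,4],"rot": [0,0,0],"grip": 0},{"travel": [0,0,3],"rot": [0,0,0],"grip": 0},{"travel": [0,0,2],"rot": [0,0,0],"grip": 0},{"travel": [0,0,0],"rot": [0,0,0],"grip": 0}]'

```text
t: 16.15
eef_pos: [0.4826, 0.1256, 0.1122]
orientation: [3.142, -0.0, 2.877]
force: [-0.8, 0.0, -0.8]
width: 0.0112
```

Emit:
servo_tool --plan '[{"travel": [0,0,1],"rot": [0,0,0],"grip": 0},{"travel": [0,0,1],"rot": [0,0,0],"grip": 0},{"travel": [0,0,0],"rot": [0,0,0],"grip": 0},{"travel": [0,0,0],"rot": [0,0,0],"grip": 0.3},{"travel": [0,0,0],"rot": [0,0,0],"grip": 0.6},{"travel": [0,0,0],"rot": [0,0,0],"grip": 0.8},{"travel": [0,0,-20],"rot": [0,0,0],"grip": 1},{"travel": [0,0,-35],"rot": [0,0,0],"grip": 1},{"travel": [0,0,-35],"rot": [0,0,0],"grip": 1},{"travel": [0,0,0],"rot": [0,0,0],"grip": 1},{"travel": [0,0,0],"rot": [0,0,0],"grip": 1}]'

```text
t: 17.52
eef_pos: [0.4825, 0.1256, 0.1999]
orientation: [3.142, -0.0, 2.877]
force: [0.2, 0.4, -0.4]
width: 0.0855
```

Run:
```python
from h import *
ob();c=snap('wrist','w14')
im=c['pixels'].copy()
x,y,my=.4815,.1255,-.264
over(im,c,ringp(x,y,.0755,.108),(0,255,0));over(im,c,ringp(x,y,.055,.09),(0,255,255));over(im,c,bar(x,y,my,.136),(0,0,255))
over(im,c,ringp(x,y,.055,.097),(255,0,255))
cv2.imwrite('pics/w14o.png',cv2.resize(im[110:350,190:450],None,fx=2.5,fy=2.5,interpolation=2))
plan([.6443,-.0347,.16],2.95,grip=.8)
```

```text
t 17.52 p [0.4825 0.1256 0.1999] rpy [ 3.1416e+00 -3.0000e-04  2.8767e+00] F [ 0.2  0.4 -0.4] w 0.0855 q [ 0.09  0.17 -0.17  1.23  0.    0.36]
from [0.4821 0.1255 0.1993] [-3.1412e+00 -1.4000e-03  2.8767e+00] t 17.57 dist 231 ang 4.2 q6end~ 0.14 rows 6
[{"travel":[-33.0,-19.0,7.0],"rot":[0.0,0.0,-0.7],"grip":0.8},{"travel":[-33.0,-19.0,6.0],"rot":[0.0,0.0,-0.7],"grip":0.8},{"travel":[-33.0,-19.0,7.0],"rot":[0.0,0.0,-0.7],"grip":0.8},{"travel":[-32.0,-20.0,6.0],"rot":[0.0,-0.1,-0.7],"grip":0.8},{"travel":[-32.0,-20.0,7.0],"rot":[0.0,0.0,-0.7],"grip":0.8},{"travel":[-32.0,-21.2,6.2],"rot":[0.0,0.0,-0.7],"grip":0.8}]
```

View pics/w14o.png

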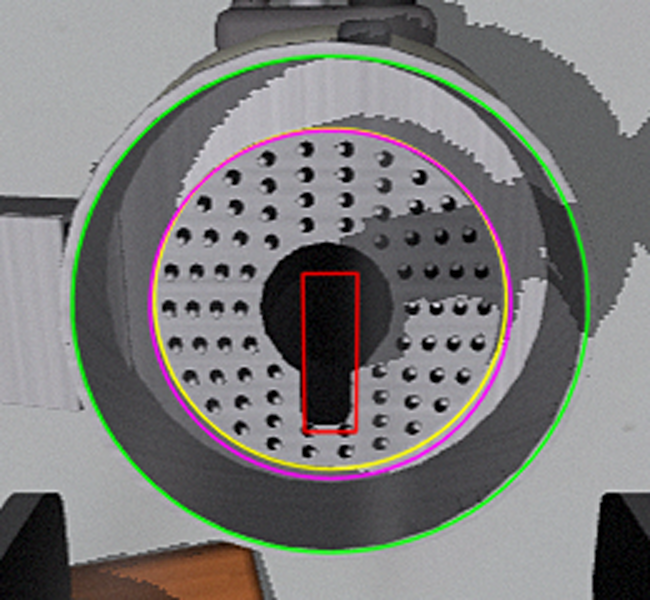

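Emit:
servo_tool --plan '[{"travel": [-33,-19,0],"rot": [0,0,-0.7],"grip": 0.8},{"travel": [-33,-19,0],"rot": [0,0,-0.7],"grip": 0.6},{"travel": [-33,-19,0],"rot": [0,0,-0.7],"grip": 0.6},{"travel": [-33,-20,15],"rot": [0,0,-0.7],"grip": 0.6},{"travel": [-33,-20,25],"rot": [0,0,-0.7],"grip": 0.6},{"travel": [-32,-21,25],"rot": [0,0,-0.7],"grip": 0.6},{"travel": [0,0,15],"rot": [0,0,0],"grip": 0.6},{"travel": [0,0,0],"rot": [0,0,0],"grip": 0.6},{"travel": [0,0,0],"rot": [0,0,0],"grip": 0.6}]'

```text
t: 18.7
eef_pos: [0.6465, -0.034, 0.1208]
orientation: [3.141, -0.0, 2.951]
force: [-1.0, 0.3, 0.2]
width: 0.0512
```

Run:
```python
from h import *
ob();c=snap('wrist','w15')
plan([.645,-.035,.0525],2.95,grip=.6,step=15)
```

```text
t 18.7 p [ 0.6465 -0.034   0.1208] rpy [ 3.1414e+00 -1.0000e-04  2.9510e+00] F [-1.   0.3  0.2] w 0.0512 q [-0.18  0.49  0.09  1.17  0.    0.01]
from [ 0.6469 -0.0341  0.1214] [3.1414e+00 1.2000e-03 2.9512e+00] t 18.75 dist 69 ang 0.1 q6end~ 0.14 rows 5
[{"travel":[0.0,0.0,14.0],"rot":[0.0,0.0,0.0],"grip":0.6},{"travel":[1.0,-1.0,14.0],"rot":[0.0,0.0,0.0],"grip":0.6},{"travel":[0.0,0.0,13.0],"rot":[0.0,0.0,0.0],"grip":0.6},{"travel":[0.0,0.0,14.0],"rot":[0.0,0.1,0.1],"grip":0.6},{"travel":[0.8,-0.3,13.9],"rot":[0.0,0.0,0.0],"grip":0.6}]
```

View pics/w15.png

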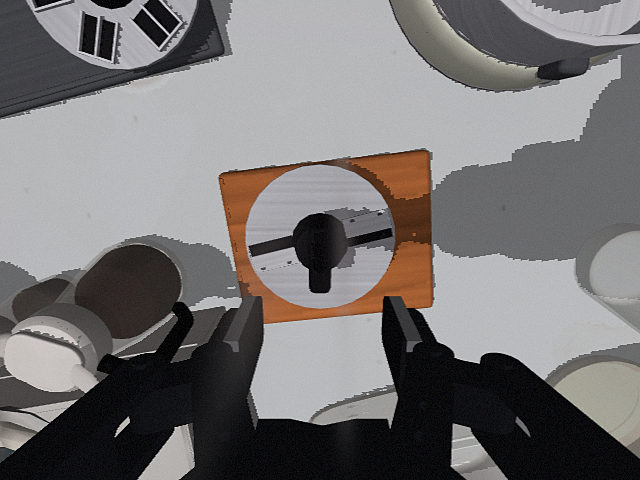

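Emit:
servo_tool --plan '[{"travel": [0,0,14],"rot": [0,0,0],"grip": 0.5},{"travel": [1,0,14],"rot": [0,0,0],"grip": 0.4},{"travel": [0,0,14],"rot": [0,0,0],"grip": 0.4},{"travel": [0,0,14],"rot": [0,0,0],"grip": 0.3},{"travel": [0,0,12],"rot": [0,0,0],"grip": 0.25},{"travel": [0,0,1],"rot": [0,0,0],"grip": 0.25},{"travel": [0,0,0],"rot": [0,0,0],"grip": 0.15},{"travel": [0,0,0],"rot": [0,0,0],"grip": 0.1},{"travel": [0,0,0],"rot": [0,0,0],"grip": 0},{"travel": [0,0,0],"rot": [0,0,0],"grip": 0}]' --squeeze 50

```text
t: 20.0
eef_pos: [0.6461, -0.0347, 0.0515]
orientation: [3.141, 0.0, 2.95]
force: [-0.1, 0.3, -1.9]
width: 0.0118
```

Emit:
servo_tool --plan '[{"travel": [0,0,-10],"rot": [0,0,0],"grip": 0},{"travel": [0,0,-30],"rot": [0,0,0],"grip": 0},{"travel": [0,0,-40],"rot": [0,0,0],"grip": 0},{"travel": [0,0,-40],"rot": [0,0,0],"grip": 0},{"travel": [0,0,0],"rot": [0,0,0],"grip": 0}]'

```text
t: 20.62
eef_pos: [0.6487, -0.0352, 0.1763]
orientation: [3.141, 0.009, 2.95]
force: [-0.3, 0.4, -2.4]
width: 0.0122
```

Run:
```python
from h import *
ob();c=snap('wrist','w16')
im=c['pixels'][165:315,210:435]
cv2.imwrite(f'pics/w16e.png',cv2.resize(np.clip(im*1.5,0,255).astype(np.uint8),None,fx=3.5,fy=3.5,interpolation=2))
plan([.462,-.2505,.165],3.4,grip=0)
```

```text
t 20.62 p [ 0.6487 -0.0352  0.1763] rpy [3.1414 0.0088 2.9502] F [-0.3  0.4 -2.4] w 0.0122 q [-0.18  0.46  0.18  1.28  0.    0.01]
from [ 0.6474 -0.0349  0.1736] [3.1415 0.0046 2.9502] t 20.68 dist 284 ang 25.8 q6end~ -0.76 rows 7
[{"travel":[20.0,-35.0,1.0],"rot":[0.0,0.0,-3.7],"grip":0},{"travel":[23.0,-34.0,1.0],"rot":[0.0,0.1,-3.7],"grip":0},{"travel":[24.0,-33.0,1.0],"rot":[0.0,0.0,-3.6],"grip":0},{"travel":[27.0,-30.0,2.0],"rot":[0.0,0.0,-3.7],"grip":0},{"travel":[28.0,-29.0,1.0],"rot":[0.0,0.1,-3.7],"grip":0},{"travel":[30.0,-28.0,1.0],"rot":[0.0,0.0,-3.7],"grip":0},{"travel":[32.1,-24.6,1.3],"rot":[-0.1,0.1,-3.7],"grip":0}]
```

View pics/w16e.png

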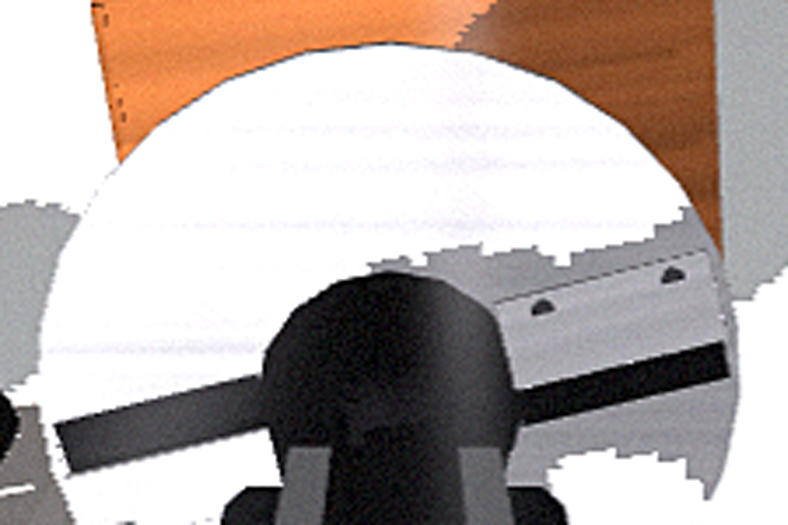

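Run:
```python
from h import *
c=load('w16');P=[(210+x/3.5,165+y/3.5) for x,y in [(41,350),(739,400),(390,43),(160,125),(65,235),(560,82),(690,195)]]
p=np.array([.6481,-.0351,.175])
for rl in (.0195,.022):
    x,r=circ(c,P,p[2]-rl); print(x,r,Ro.from_euler('xyz',[np.pi,0,2.95]).inv().apply(np.array([x[0],x[1],p[2]])-p)*1000)
```

```text
[ 0.6489 -0.0355  0.0547] [-0.2 -0.1 -0.2 -0.4  0.6  0.1  0.2] [-8.61530821e-01 -2.40342763e-01 -2.94334996e-17]
[ 0.6499 -0.0357  0.0555] [-0.2 -0.1 -0.2 -0.4  0.6  0.1  0.2] [-1.88131755e+00 -2.46260557e-01 -3.01582202e-17]
```

Emit:
servo_tool --plan '[{"travel": [20,-35,0],"rot": [0,0,-3.7],"grip": 0},{"travel": [23,-34,0],"rot": [0,0,-3.7],"grip": 0},{"travel": [24,-33,0],"rot": [0,0,-3.7],"grip": 0},{"travel": [27,-30,0],"rot": [0,0,-3.7],"grip": 0},{"travel": [28,-29,0],"rot": [0,0,-3.7],"grip": 0},{"travel": [30,-28,0],"rot": [0,0,-3.7],"grip": 0},{"travel": [32,-25,0],"rot": [0,0,-3.7],"grip": 0},{"travel": [0,0,0],"rot": [0,0,0],"grip": 0},{"travel": [0,0,0],"rot": [0,0,0],"grip": 0}]'

```text
t: 21.8
eef_pos: [0.4606, -0.2503, 0.1702]
orientation: [3.14, -0.001, -2.882]
force: [0.5, 0.4, -2.6]
width: 0.012
```

Run:
```python
from h import *
ob();c=snap('side','s17');d=snap('scene','c17')
out=[]
for q in(c,d):
    im=cv2.resize(q['pixels'][220:380,280:440],None,fx=2.5,fy=2.5,interpolation=2)
    for P,col in((ringp(.4615,-.2505,.055,.03),(0,255,255)),(np.array([[.4615,-.2505,.01],[.4615,-.2505,.044]]),(0,255,0))):
        cv2.polylines(im,[np.round((pix(q,P)-[280,220])*2.5*8).astype(int)],True,col,1,cv2.LINE_AA,3)
    out.append(im)
cv2.imwrite('pics/s17z.png',np.hstack(out))
plan([.4615,-.2505,.11],-2.883,grip=0)
```

```text
t 21.8 p [ 0.4606 -0.2503  0.1702] rpy [ 3.1398e+00 -7.0000e-04 -2.8820e+00] F [ 0.5  0.4 -2.6] w 0.012 q [-0.65  0.23 -0.16  1.18  0.   -0.91]
from [ 0.4612 -0.2499  0.1706] [ 3.1405e+00 -4.0000e-04 -2.8802e+00] t 21.9 dist 61 ang 0.2 q6end~ 5.53 rows 2
[{"travel":[0.0,0.0,30.0],"rot":[0.0,0.0,0.1],"grip":0},{"travel":[-0.1,-0.7,30.6],"rot":[0.1,0.0,0.1],"grip":0}]
```

View pics/s17z.png

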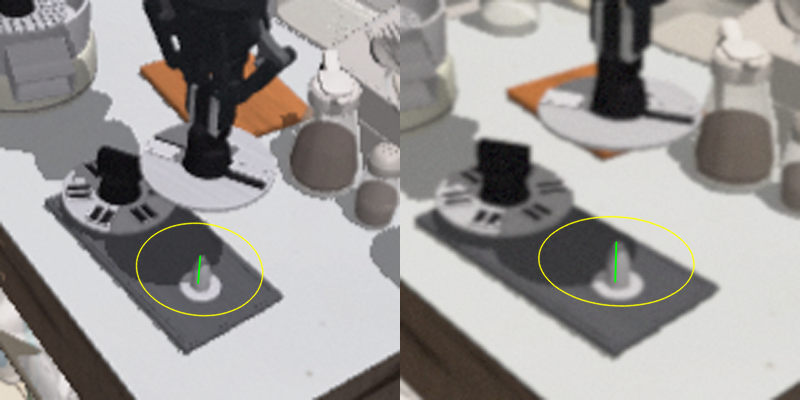

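Run:
```python
from h import *
c=load('s17');d=load('c17')
for q,u,v in((c,202,288),(d,618-400,284)): print(ray(q,280+u/2.5,220+v/2.5,.012))
for q,u,v in((c,203,256),(d,619-400,244)): print('tip',ray(q,280+u/2.5,220+v/2.5,.044))
```

```text
[ 0.46000294 -0.25893148  0.012     ]
[ 0.45912806 -0.25631964  0.012     ]
tip [ 0.46339468 -0.25262292  0.044     ]
tip [ 0.46095453 -0.2543355   0.044     ]
```

Emit:
servo_tool --plan '[{"travel": [1,-2,22],"rot": [0,0,0],"grip": 0},{"travel": [0,0,22],"rot": [0,0,0],"grip": 0},{"travel": [0,0,22],"rot": [0,0,0],"grip": 0},{"travel": [0,0,12],"rot": [0,0,0],"grip": 0},{"travel": [0,0,10],"rot": [0,0,0],"grip": 0},{"travel": [0,0,0],"rot": [0,0,0],"grip": 0}]'

```text
t: 22.65
eef_pos: [0.4605, -0.2526, 0.0828]
orientation: [3.141, -0.001, -2.881]
force: [0.1, 0.7, -2.5]
width: 0.0123
```

Emit:
servo_tool --plan '[{"travel": [0,0,6],"rot": [0,0,0],"grip": 0},{"travel": [0,0,6],"rot": [0,0,0],"grip": 0},{"travel": [0,0,5],"rot": [0,0,0],"grip": 0},{"travel": [0,0,0],"rot": [0,0,0],"grip": 0}]'

```text
t: 23.15
eef_pos: [0.4602, -0.2528, 0.0658]
orientation: [3.141, -0.001, -2.881]
force: [-0.4, 0.5, -2.3]
width: 0.0121
```

Emit:
servo_tool --plan '[{"travel": [0,0,5],"rot": [0,0,0],"grip": 0},{"travel": [0,0,5],"rot": [0,0,0],"grip": 0},{"travel": [0,0,4],"rot": [0,0,0],"grip": 0},{"travel": [0,0,2],"rot": [0,0,0],"grip": 0},{"travel": [0,0,0],"rot": [0,0,0],"grip": 0}]'

```text
t: 23.78
eef_pos: [0.4605, -0.2529, 0.0501]
orientation: [3.141, -0.0, -2.881]
force: [0.1, -0.7, -1.6]
width: 0.0118
```

Emit:
servo_tool --plan '[{"travel": [0,0,1],"rot": [0,0,0],"grip": 0},{"travel": [0,0,0],"rot": [0,0,0],"grip": 0.3},{"travel": [0,0,0],"rot": [0,0,0],"grip": 0.6},{"travel": [0,0,-8],"rot": [0,0,0],"grip": 0.7},{"travel": [0,0,-30],"rot": [0,0,0],"grip": 0.7},{"travel": [0,0,-40],"rot": [0,0,0],"grip": 0.7},{"travel": [0,0,-50],"rot": [0,0,0],"grip": 0.7},{"travel": [0,0,-50],"rot": [0,0,0],"grip": 0.7},{"travel": [0,0,0],"rot": [0,0,0],"grip": 0.7}]'

```text
t: 24.9
eef_pos: [0.4628, -0.2547, 0.2326]
orientation: [-3.134, 0.006, -2.881]
force: [0.4, -0.5, 0.5]
width: 0.0595
```

Run:
```python
from h import *
ob();c=snap('wrist','w18')
im=c['pixels'].copy();over(im,c,ringp(.4612,-.252,.055,.03),(0,255,255))
cv2.imwrite('pics/w18o.png',im)
plan([.40,.37,.23],-3.033,grip=1)
```

```text
t 24.9 p [ 0.4628 -0.2547  0.2326] rpy [-3.1341  0.0059 -2.881 ] F [ 0.4 -0.5  0.5] w 0.0595 q [-0.66  0.21 -0.04  1.31  0.   -0.92]
from [ 0.4618 -0.2539  0.23  ] [-3.1373  0.0034 -2.881 ] t 24.95 dist 627 ang 8.7 q6end~ 6.92 rows 14
[{"travel":[-7.0,44.0,0.0],"rot":[0.0,0.0,0.6],"grip":1},{"travel":[-7.0,44.0,0.0],"rot":[0.0,0.0,0.6],"grip":1},{"travel":[-6.0,45.0,0.0],"rot":[0.0,0.0,0.7],"grip":1},{"travel":[-6.0,44.0,-1.0],"rot":[-0.1,0.1,0.6],"grip":1},{"travel":[-5.0,45.0,0.0],"rot":[0.0,0.0,0.6],"grip":1},{"travel":[-5.0,44.0,0.0],"rot":[0.0,0.0,0.6],"grip":1},{"travel":[-4.0,45.0,0.0],"rot":[0.0,0.0,0.7],"grip":1},{"travel":[-4.0,44.0,0.0],"rot":[0.0,0.0,0.6],"grip":1},{"travel":[-4.0,45.0,0.0],"rot":[0.0,0.0,0.6],"grip":1},{"travel":[-2.0,45.0,0.0],"rot":[-0.1,0.1,0.6],"grip":1},{"travel":[-3.0,44.0,0.0],"rot":[0.0,0.0,0.6],"grip":1},{"travel":[-2.0,45.0,0.0],"rot":[0.0,0.0,0.7],"grip":1},{"travel":[-1.0,45.0,0.0],"rot":[0.0,0.0,0.6],"grip":1},{"travel":[-1.1,44.8,-0.3],"rot":[0.0,0.0,0.6],"grip":1}]
```

View pics/w18o.png

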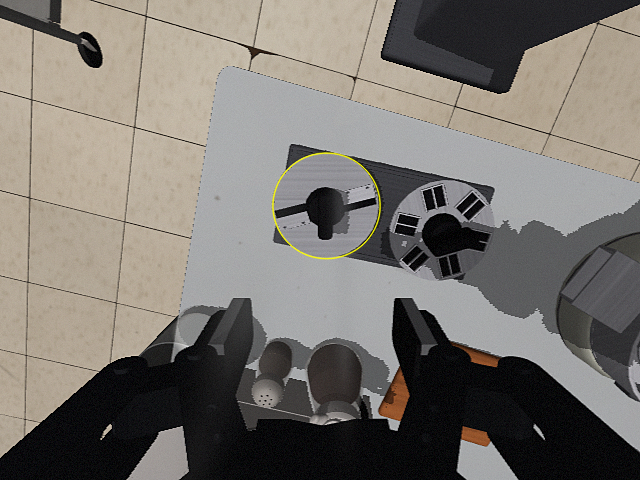

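Emit:
servo_tool --plan '[{"travel": [-8,40,0],"rot": [0,0,0.7],"grip": 1},{"travel": [-8,52,0],"rot": [0,0,0.7],"grip": 1},{"travel": [-7,54,0],"rot": [0,0,0.7],"grip": 1},{"travel": [-7,54,0],"rot": [0,0,0.7],"grip": 1},{"travel": [-6,54,0],"rot": [0,0,0.7],"grip": 1},{"travel": [-5,54,0],"rot": [0,0,0.8],"grip": 1},{"travel": [-4,54,0],"rot": [0,0,0.8],"grip": 1},{"travel": [-4,54,0],"rot": [0,0,0.7],"grip": 1},{"travel": [-3,54,0],"rot": [0,0,0.7],"grip": 1},{"travel": [-2,54,0],"rot": [0,0,0.7],"grip": 1},{"travel": [-2,52,0],"rot": [0,0,0.7],"grip": 1},{"travel": [-1,46,0],"rot": [0,0,0.8],"grip": 1}]'

```text
t: 26.45
eef_pos: [0.397, 0.3706, 0.2259]
orientation: [-3.141, -0.002, -3.032]
force: [-0.3, -0.1, 1.0]
width: 0.0858
```

Emit:
servo_tool --plan '[{"travel": [0,0,0],"rot": [0,0,0],"grip": 1},{"travel": [0,0,0],"rot": [0,0,0],"grip": 1}]'

```text
t: 26.7
eef_pos: [0.3975, 0.3685, 0.2262]
orientation: [-3.14, -0.002, -3.032]
force: [-0.2, 0.2, -0.9]
width: 0.0854
```

Run:
```python
from h import *
ob();c=snap('wrist','w19')
im=c['pixels'].copy()
x,y,yw=.4301,.3765,.113
over(im,c,ringp(x,y,.081,.01),(0,255,0));over(im,c,bar(x,y,yw,.084),(0,0,255));over(im,c,ringp(x+.046*np.cos(yw),y+.046*np.sin(yw),.0185,.089),(0,255,255))
im=np.clip(im*1.6,0,255).astype(np.uint8)
cv2.imwrite('pics/w19o.png',im)
```

```text
t 26.7 p [0.3975 0.3685 0.2262] rpy [-3.1401e+00 -2.0000e-03 -3.0322e+00] F [-0.2  0.2 -0.9] w 0.0854 q [ 0.6   0.25 -0.    1.32 -0.    0.49]
```

View pics/w19o.png

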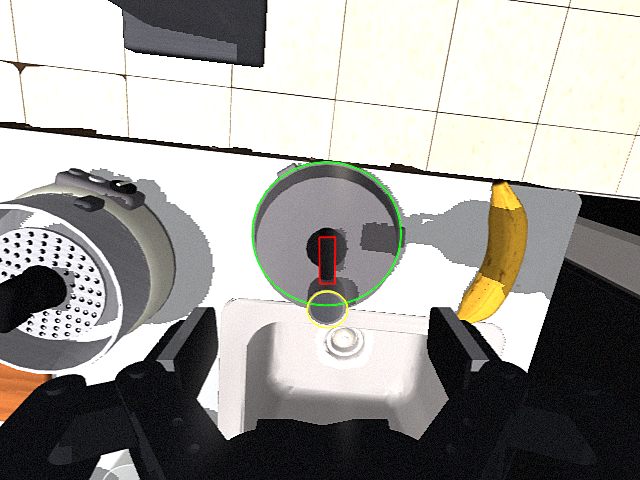

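Run:
```python
from h import *
im=cv2.imread('pics/w19o.png')
cv2.imwrite('pics/w19z.png',np.clip(cv2.resize(im[150:340,235:425],None,fx=3.1,fy=3.1,interpolation=2)*1.5,0,255).astype(np.uint8))
```

```text
(no output)
```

View pics/w19z.png

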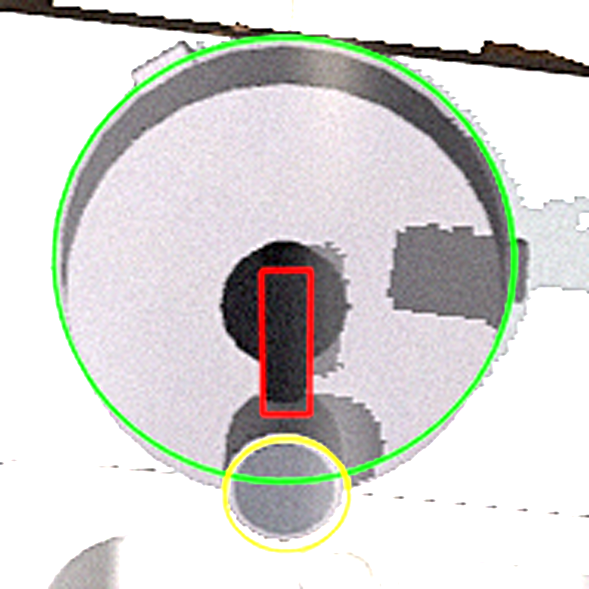

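Run:
```python
from h import *
plan([.4292,.3763,.1],-3.0286,grip=.5,step=30)
```

```text
from [0.3978 0.3681 0.2265] [-3.1405e+00 -1.5000e-03 -3.0333e+00] t 26.75 dist 131 ang 0.3 q6end~ 6.89 rows 5
[{"travel":[-6.0,1.0,25.0],"rot":[0.0,0.0,-0.1],"grip":0.5},{"travel":[-7.0,1.0,26.0],"rot":[0.0,0.0,0.0],"grip":0.5},{"travel":[-6.0,1.0,25.0],"rot":[0.0,-0.1,-0.1],"grip":0.5},{"travel":[-7.0,1.0,25.0],"rot":[-0.1,0.0,0.0],"grip":0.5},{"travel":[-6.2,0.8,25.5],"rot":[0.0,0.0,-0.1],"grip":0.5}]
```

Emit:
servo_tool --plan '[{"travel": [-7,1,20],"rot": [0,0,0],"grip": 0.6},{"travel": [-8,1,25],"rot": [0,0,0],"grip": 0.5},{"travel": [-9,2,25],"rot": [0,0,-0.2],"grip": 0.5},{"travel": [-8,1,25],"rot": [0,0,0],"grip": 0.5},{"travel": [0,0,20],"rot": [0,0,0],"grip": 0.4},{"travel": [0,0,20],"rot": [0,0,0],"grip": 0.4},{"travel": [0,0,20],"rot": [0,0,0],"grip": 0.35},{"travel": [0,0,8],"rot": [0,0,0],"grip": 0.35},{"travel": [0,0,0],"rot": [0,0,0],"grip": 0.35},{"travel": [0,0,0],"rot": [0,0,0],"grip": 0.35}]'

```text
t: 28.0
eef_pos: [0.4302, 0.3776, 0.0653]
orientation: [3.141, 0.001, -3.03]
force: [0.1, -0.3, -0.3]
width: 0.0302
```

Run:
```python
from h import *
ob();c=snap('wrist','w20')
cv2.imwrite('pics/w20c.png',np.clip(c['pixels']*2.2,0,255).astype(np.uint8))
plan([.4292,.3763,.058],-3.0286,grip=.5,step=30)
```

```text
t 28.0 p [0.4302 0.3776 0.0653] rpy [ 3.1409e+00  1.3000e-03 -3.0299e+00] F [ 0.1 -0.3 -0.3] w 0.0302 q [ 0.58  0.39 -0.21  0.97 -0.    0.47]
from [0.4302 0.3778 0.0653] [ 3.1408e+00  1.6000e-03 -3.0297e+00] t 28.05 dist 8 ang 0.1 q6end~ 6.89 rows 1
[{"travel":[1.2,-1.4,7.3],"rot":[0.0,0.1,-0.1],"grip":0.5}]
```

View pics/w20c.png

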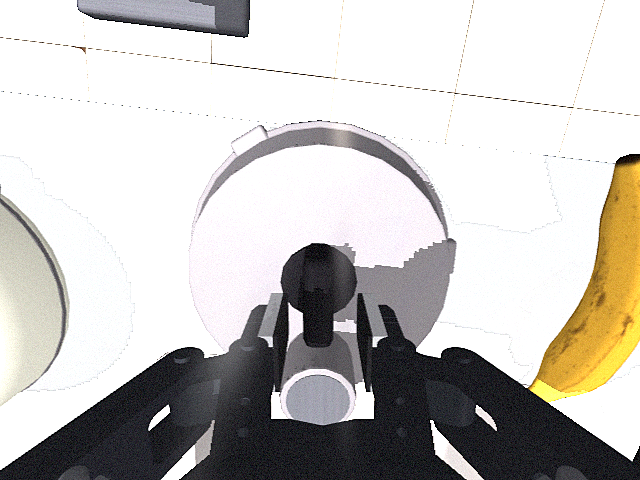

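Emit:
servo_tool --plan '[{"travel": [1,-1,4],"rot": [0,0,0],"grip": 0.3},{"travel": [0,0,3],"rot": [0,0,0],"grip": 0.25},{"travel": [0,0,0],"rot": [0,0,0],"grip": 0.2},{"travel": [0,0,0],"rot": [0,0,0],"grip": 0.1},{"travel": [0,0,0],"rot": [0,0,0],"grip": 0},{"travel": [0,0,0],"rot": [0,0,0],"grip": 0},{"travel": [0,0,0],"rot": [0,0,0],"grip": 0}]' --squeeze 70

```text
t: 28.92
eef_pos: [0.4285, 0.3764, 0.0573]
orientation: [-3.141, -0.0, -3.029]
force: [-0.4, -2.0, 0.8]
width: 0.0111
```

Emit:
servo_tool --plan '[{"travel": [0,0,-8],"rot": [0,0,0],"grip": 0},{"travel": [0,0,-20],"rot": [0,0,0],"grip": 0},{"travel": [0,0,-30],"rot": [0,0,0],"grip": 0},{"travel": [0,0,-35],"rot": [0,0,0],"grip": 0},{"travel": [0,0,-35],"rot": [0,0,0],"grip": 0},{"travel": [0,0,-25],"rot": [0,0,0],"grip": 0},{"travel": [0,0,0],"rot": [0,0,0],"grip": 0},{"travel": [0,0,0],"rot": [0,0,0],"grip": 0}]'

```text
t: 29.92
eef_pos: [0.4282, 0.3763, 0.2092]
orientation: [-3.141, -0.001, -3.029]
force: [-0.2, 0.1, -4.3]
width: 0.0113
```

Run:
```python
from h import *
ob();c=snap('wrist','w21')
cv2.imwrite('pics/w21c.png',np.clip(c['pixels']*1.8,0,255).astype(np.uint8))
```

```text
t 29.93 p [0.4282 0.3763 0.2092] rpy [-3.1411e+00 -1.2000e-03 -3.0293e+00] F [-0.2  0.1 -4.3] w 0.0113 q [0.58 0.3  0.03 1.3  0.   0.47]
```

View pics/w21c.png

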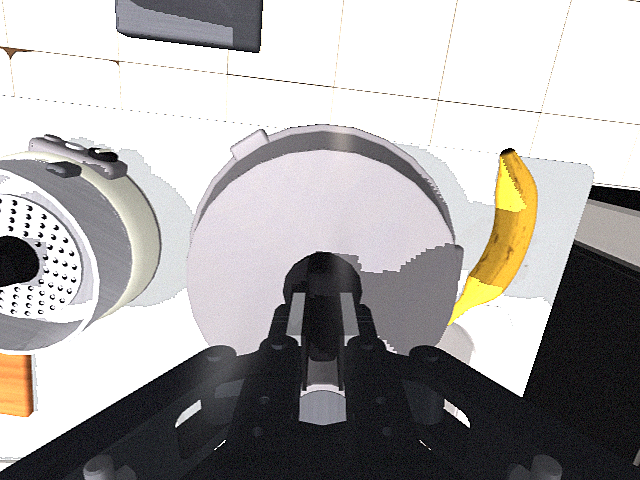

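Run:
```python
from h import *
c=load('w21')
im=np.clip(c['pixels']*2.0,0,255).astype(np.uint8)
p=np.array([.4282,.3763,.2092]);yw=-3.0293
R=Ro.from_euler('xyz',[np.pi,0,yw]);t=R.apply([1,0,0])
for off,col in((0,(0,0,255)),(-.002,(255,0,0))):
    q=p+off*t
    over(im,c,ringp(q[0],q[1],.081,p[2]-.0573+.010),col)
cv2.imwrite('pics/w21z.png',cv2.resize(im[110:330,175:475],None,fx=2.6,fy=2.6,interpolation=2))
```

```text
(no output)
```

View pics/w21z.png

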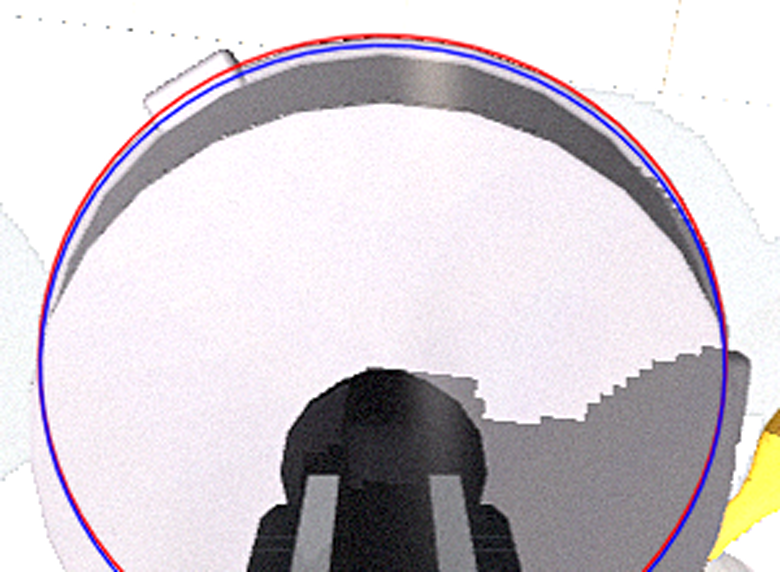

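Run:
```python
from h import *
plan([.481,.1256,.205],None,grip=0,step=35)
```

```text
from [0.4279 0.3761 0.2087] [-3.1406e+00 -2.3000e-03 -3.0293e+00] t 29.98 dist 256 ang 0.1 q6end~ 6.43 rows 8
[{"travel":[-3.0,-32.0,0.0],"rot":[0.0,0.0,0.0],"grip":0},{"travel":[-3.0,-32.0,1.0],"rot":[0.0,0.0,0.0],"grip":0},{"travel":[-3.0,-32.0,0.0],"rot":[0.0,0.0,0.0],"grip":0},{"travel":[-3.0,-31.0,1.0],"rot":[0.0,-0.1,0.0],"grip":0},{"travel":[-3.0,-32.0,0.0],"rot":[0.0,0.0,0.0],"grip":0},{"travel":[-4.0,-32.0,1.0],"rot":[0.0,0.0,0.0],"grip":0},{"travel":[-3.0,-32.0,0.0],"rot":[0.0,0.0,0.0],"grip":0},{"travel":[-2.7,-31.9,0.9],"rot":[-0.1,0.0,0.0],"grip":0}]
```

Emit:
servo_tool --plan '[{"travel": [-3,-20,0],"rot": [0,0,0],"grip": 0},{"travel": [-3,-32,0],"rot": [0,0,0],"grip": 0},{"travel": [-3,-34,0],"rot": [0,0,0],"grip": 0},{"travel": [-3,-34,0],"rot": [0,0,0],"grip": 0},{"travel": [-3,-34,0],"rot": [0,0,0],"grip": 0},{"travel": [-4,-34,0],"rot": [0,0,0],"grip": 0},{"travel": [-3,-32,0],"rot": [0,0,0],"grip": 0},{"travel": [-3,-22,0],"rot": [0,0,0],"grip": 0},{"travel": [0,-13,0],"rot": [0,0,0],"grip": 0},{"travel": [0,0,0],"rot": [0,0,0],"grip": 0},{"travel": [0,0,0],"rot": [0,0,0],"grip": 0}]'

```text
t: 31.35
eef_pos: [0.4817, 0.1263, 0.2101]
orientation: [3.141, -0.0, -3.029]
force: [-0.3, -0.3, -2.7]
width: 0.0113
```

Run:
```python
from h import *
ob();c=snap('wrist','w22');s=snap('side','s22')
cv2.imwrite('pics/w22c.png',np.clip(c['pixels']*1.3,0,255).astype(np.uint8))
cv2.imwrite('pics/s22z.png',cv2.resize(s['pixels'][120:280,200:380],None,fx=3.5,fy=3.5,interpolation=2))
plan([.481,.1256,.175],None,grip=0,step=35)
```

```text
t 31.35 p [0.4817 0.1263 0.2101] rpy [ 3.1411e+00 -4.0000e-04 -3.0291e+00] F [-0.3 -0.3 -2.7] w 0.0113 q [ 0.09  0.16 -0.15  1.26  0.   -0.02]
from [0.4818 0.1266 0.2102] [ 3.1413e+00 -1.0000e-04 -3.0282e+00] t 31.45 dist 35 ang 0.0 q6end~ 6.43 rows 2
[{"travel":[0.0,0.0,18.0],"rot":[0.0,0.0,0.0],"grip":0},{"travel":[0.9,-0.9,17.2],"rot":[0.0,0.0,0.0],"grip":0}]
```

View pics/w22c.png

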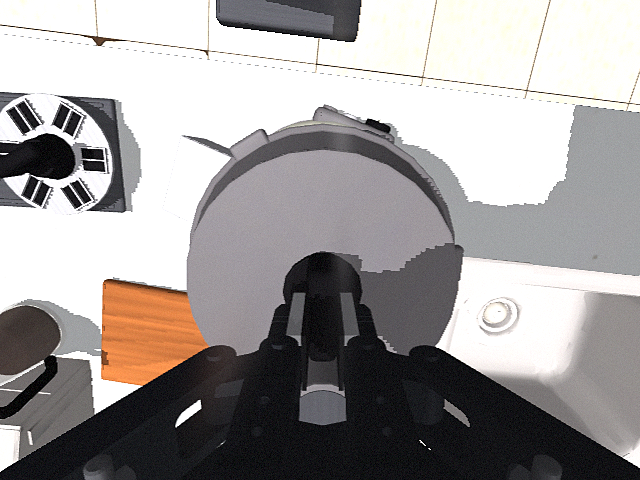

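View pics/s22z.png

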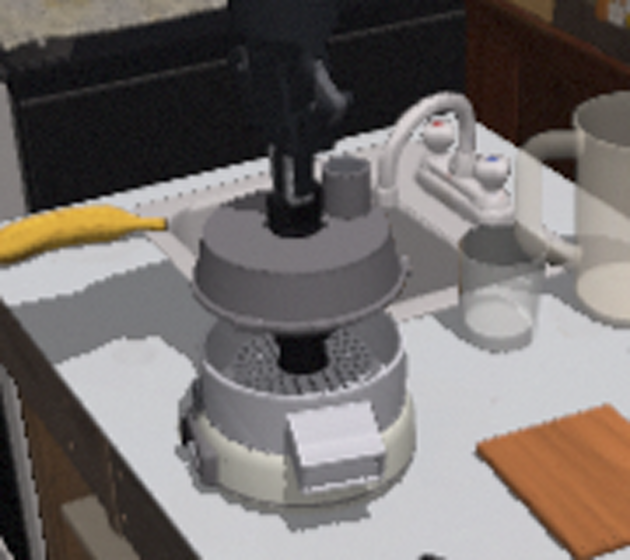

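Emit:
servo_tool --plan '[{"travel": [1,-1,15],"rot": [0,0,0],"grip": 0},{"travel": [0,0,15],"rot": [0,0,0],"grip": 0},{"travel": [0,0,8],"rot": [0,0,0],"grip": 0},{"travel": [0,0,6],"rot": [0,0,0],"grip": 0},{"travel": [0,0,5],"rot": [0,0,0],"grip": 0},{"travel": [0,0,0],"rot": [0,0,0],"grip": 0}]'

```text
t: 32.2
eef_pos: [0.481, 0.1248, 0.161]
orientation: [3.141, -0.0, -3.029]
force: [-0.7, -0.2, -2.7]
width: 0.0114
```

Emit:
servo_tool --plan '[{"travel": [0,0,3],"rot": [0,0,0],"grip": 0},{"travel": [0,0,2],"rot": [0,0,0],"grip": 0},{"travel": [0,0,1],"rot": [0,0,0],"grip": 0},{"travel": [0,0,0],"rot": [0,0,0],"grip": 0}]'

```text
t: 32.7
eef_pos: [0.4811, 0.1248, 0.1553]
orientation: [3.141, 0.0, -3.029]
force: [-0.1, 0.1, -3.1]
width: 0.0112
```

Emit:
servo_tool --plan '[{"travel": [0,0,1],"rot": [0,0,0],"grip": 0},{"travel": [0,0,1],"rot": [0,0,0],"grip": 0},{"travel": [0,0,0],"rot": [0,0,0],"grip": 0}]'

```text
t: 33.08
eef_pos: [0.4813, 0.1248, 0.1549]
orientation: [-3.141, 0.002, -3.029]
force: [-4.2, -1.5, 7.6]
width: 0.0113
```

Contact with the rim at the expected height. Release and rise.

Emit:
servo_tool --plan '[{"travel": [0,0,-1],"rot": [0,0,0],"grip": 0},{"travel": [0,0,0],"rot": [0,0,0],"grip": 0.2},{"travel": [0,0,0],"rot": [0,0,0],"grip": 0.5},{"travel": [0,0,0],"rot": [0,0,0],"grip": 0.6},{"travel": [0,0,-10],"rot": [0,0,0],"grip": 0.7},{"travel": [0,0,-25],"rot": [0,0,0],"grip": 0.7},{"travel": [0,0,-30],"rot": [0,0,0],"grip": 0.7},{"travel": [10,0,-20],"rot": [0,0,0],"grip": 0.7},{"travel": [0,0,0],"rot": [0,0,0],"grip": 0.7},{"travel": [0,0,0],"rot": [0,0,0],"grip": 0.7}]'

```text
t: 34.33
eef_pos: [0.4713, 0.1237, 0.2389]
orientation: [3.142, -0.0, -3.029]
force: [0.2, -1.2, -0.0]
width: 0.0595
```

Run:
```python
from h import *
ob();c=snap('wrist','w23');s=snap('side','s23');d=snap('scene','c23')
im=c['pixels'].copy();over(im,c,ringp(.4815,.1255,.081,.108),(0,255,0));over(im,c,bar(.4815,.1255,.113,.182),(0,0,255))
cv2.imwrite('pics/w23o.png',np.clip(im*1.4,0,255).astype(np.uint8))
cv2.imwrite('pics/s23z.png',np.hstack([cv2.resize(q['pixels'][y:y+160,x:x+160],None,fx=2.5,fy=2.5,interpolation=2) for q,x,y in((s,210,140),(d,190,150))]))
cv2.imwrite('pics/s23.png',s['pixels'])
```

```text
t 34.33 p [0.4713 0.1237 0.2389] rpy [ 3.1415 -0.     -3.0294] F [ 0.2 -1.2 -0. ] w 0.0595 q [ 0.09  0.14 -0.11  1.32  0.   -0.02]
```

View pics/w23o.png

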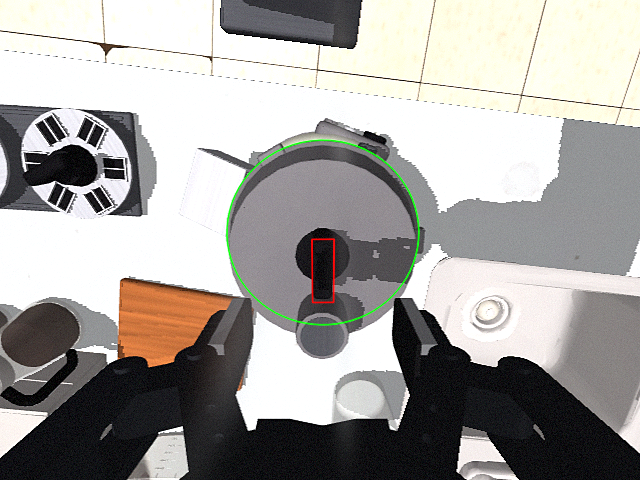

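View pics/s23z.png

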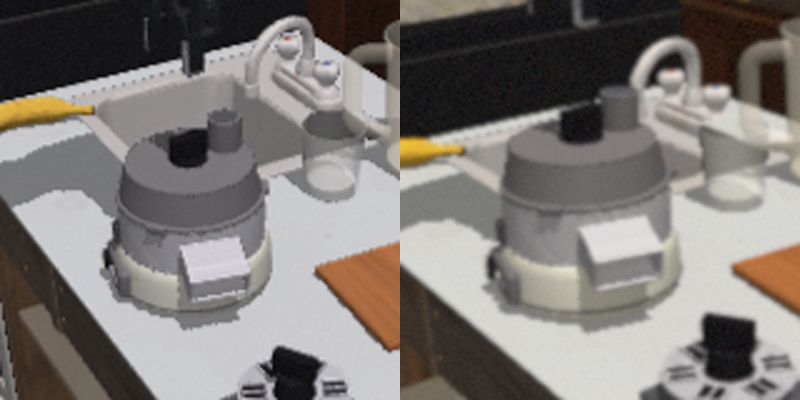

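View pics/s23.png

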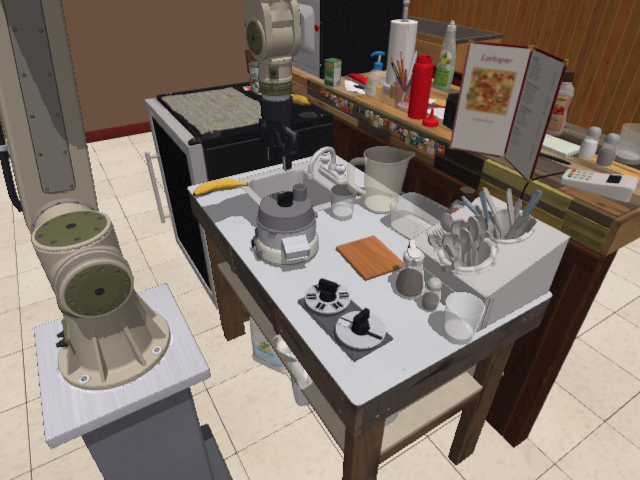

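Run:
```python
from h import *
ob(); print(order.hand_in())
```

```text
t 34.48 p [0.4709 0.1236 0.2383] rpy [ 3.1415e+00 -1.6000e-03 -3.0294e+00] F [-0.8  0.1 -0.2] w 0.0597 q [ 0.09  0.14 -0.11  1.32  0.   -0.02]
the job is handed in; nothing more can be done
None
```

I swapped the discs, fitted the cover and handed the job in at 34.5 s. The hand-in reports no verdict, so I know it only from my own checks below.

- **Slicing disc:** I parked it on the board, then put it on the post the grating disc had left. The tool stopped at the seated height, and the last wrist picture shows the disc on the modelled circle for that height.
- **Grating disc:** It went down over the drive pin to the home height, with no push-back at the 7 mm-high position. The wrist picture matched the home outline and the pin direction.
- **Cover:** It met the rim at the expected height (tool at 155 mm), with a brief contact of about 8 N. In the scene and side pictures its flange looks level all round.
- **Everything else:** In the last pictures the chip disc, shaker and glass look unmoved. The gripper was open and well clear of everything.

**What went wrong or disagreed:**
- My first grasp of the grating disc slipped off its bar grip. Gripping about 4 mm lower worked.
- One move was refused because of a missing field; the arm had not moved.
- Position estimates differed by a few millimetres: up to about 6 mm for the machine centre between the bowl rim and the plate fits, and up to about 12 mm for the rack post between cameras. I went by the tool position with each disc gripped; the tapered tips have about 7 mm of lead-in, and no contact force showed on the way down.

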